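Put the clamps and pads away after a glue-up

ROBOT

A 6-joint arm with a two-finger parallel gripper is mounted at the origin on the work surface. World frame = base frame: x ahead of the robot, y to its left, z up, the work surface at z = 0. Lengths are in m, angles in rad, forces in N, time in s.
With the tool pointing down it reaches from about 0.325 to 0.925 m from the base axis. Payload 3.1 kg.
Tool frame: the origin (TCP) lies on the centre line of the jaws, within the pads' length; the fingertips stand 22 mm ahead of it and the grasp point (between the pads) lies 3 mm ahead of it; x points along the fingers, z is the direction in which the jaws open and shut, and the axes are right-handed (so a half turn about x gives the same grasp; the last joint's range is limited). The gripper opens to 85 mm and grips with 20 to 120 N. Pads are 22 mm wide; open, the fingers measure 114 mm over their backs; the gripper's body (76 mm by 85 mm) begins 54 mm behind the grasp point. The pads swing forward as they close: fully open they stand 13 mm farther back than shut.
Start: joints at [1.149, 0.217, 1.613, -0, 1.311, -0.112], TCP at [0.191, 0.595, 0.224] pointing down, gripper open.
Joint ranges: [-2.75, 2.75], [-0.78, 2.1], [0.31, 2.55], [-1.13, 4.27], [0.13, 2.63], [-2.58, 2.58]. Speed limits (rad/s): [2.79, 2.79, 3.14, 3.14, 3.14, 3.14].

INTERFACE

Orientations are given as a 3x3 rotation matrix whose columns are the frame's x, y, z axes.
In Python, from bench import observe, grab_frame, job_done, outline_of gives the robot as it stands. The module is installed in compiled form; this text tells all that it offers.
- The arm moves only by the tool arm_command, never from a script. Its argument "targets" is text: rows parted by semicolons, each of 7 numbers parted by spaces: the shift along the tool's x, y, z as a fraction of full scale, then the turn, a rotation vector about the tool's x, y, z as a fraction of full scale, then the gripper's target within -1 to 1 (fully open at 1, half-way at 0, shut at -1). In form: x y z rx ry rz jaw; .... A call has 1 to 8 rows; each row is the pose to reach, as a shift and turn from the pose measured when the call began, along the tool's axes at that moment, turning the shorter way round; what a row does not reach only later rows make up. Full scale, the value 1, is 0.25 m for a shift and pi rad for a turn. A row lasts 1/10 s, in which the tool goes at most 50 mm and 8.59 degrees, less where a joint would pass 70% of its speed; a pose out of reach is approached as far as the arm can. A call with a number of a shift or a turn outside -1 to 1 is refused whole. A call with a gripper value outside its range is refused whole. The fingers move at their own pace and stop on an object; "newtons" is the grip in N (left out, the last holds). Time passes only in rows, so rows that repeat a pose let the fingers close. It gives the time, the measured TCP pose, the force and the opening at its end, in the units of the state.
- observe(): the state, without advancing time (a new reading comes with each control period).
- grab_frame(name): name is "scene" or "top" or "wrist"; returns a dict with "pixels" (400x640x3 uint8, blue, green, red), "fx", "fy", "cx", "cy" (pixels), "dist_coeffs" ([k1, k2, p1, p2, k3] as OpenCV has them; the pictures are not rectified), "position" and "rotation" of the camera in the world. Camera axes: x right, y up, looking along -z (the intrinsics and any distortion apply to the point x, -y, -z); pixel columns grow to the right and rows downward; lengths in m; the calibration is good to about 2 mm. A picture is of the moment at which its call begins. There is no depth.
- job_done(): hands the job in, once; it reports no verdict.
Trained networks look in a picture, given as the dict that the camera call returned (one of the last four; its "shot" number tells which), for a name from the list of things; names that differ only in an ending like _2 or _b are one class to them, and where a whole thing is asked for, a point or a joint stands for the part that bears it (a point fixed in the world has none). Each returns a list of dicts, best first, with "score" (0 to 1); they miss things now and then, are a little off and sometimes report something else, mostly with a low value. They report only what shows in the picture. A call takes as long as a camera call.
- outline_of(picture, thing): "region" (400x640 bool, what is visible of it) and "extent" ([left, top, width, height] in pixels, round what is visible of it).
The state is a dict: "time_s": time; "joint_positions": joint angles; "joint_vel": joint speeds; "joint_efforts": joint torques, N m; "tcp_pos": TCP position; "tool_rot": TCP orientation; "contact_force": force on the tool from outside, world axes, zero at the start; "ft_torque": the same for the moment, N m; "grip_width": finger opening in m.
Only numpy, scipy, OpenCV 4.12 (cv2) and the standard library are available. Lean on these libraries where they do the work, as an engineer would, in place of code of your own. Each camera call takes 0.05 s, during which the arm holds its last target.

TASK

The glue-up is done: sort the handful on the clamp bench back into the pine trays, the G-clamp, the two spring clamps and the two cork-faced clamping pads each into the tray that has its kind painted in outline on the floor. Set every piece down rather than dropping it, so that it lies flat on the tray floor, wholly inside the walls and not on top of another, and leave the glass jar and the green cup standing where they are.

Things in the scene. Friction and masses are not known exactly. Their poses are not given: they have to be found in the camera images.
- g_clamp: Dark iron G-clamp with steel screw, lying flat, 20 mm high, 400 g. Origin: underside of mid spine, z up. Spine along x (-44..44), 14 mm wide (y -7..7): grip across it from above; throat to +y is clear for 40 mm there. Arms at both ends reach y 64. Screw along x at y 54, sticks out to x -100, cross bar at x -94 (y 30..78). In all x -100..44, y -7..78 mm. Centre of mass 25 mm to +y of the spine.
- spring_large: Shut spring clamp lying flat, 22 mm high, red handle sleeves and jaw pads. Origin: underside of pivot, z up, +x to the jaw tips. Pivot: dark steel block 34 mm (x) by 36 mm (y), flat parallel sides: grip across y from above. Jaws reach 55 mm to +x; handles spread to -x, ending 60 mm from the origin, 65 mm wide over both. About 140 g.
- spring_small: Shut spring clamp lying flat, 22 mm high, yellow handle sleeves and jaw pads. Origin: underside of pivot, z up, +x to the jaw tips. Pivot: dark steel block 29 mm (x) by 31 mm (y), flat parallel sides: grip across y from above. Jaws reach 47 mm to +x; handles spread to -x, ending 52 mm from the origin, 56 mm wide over both. About 100 g.
- pad_long: Clamping pad for protecting work: plywood block with dark middle layer and a brown cork face on top, 80 mm long (x), 36 mm wide (y), 22 mm high. Origin: middle of its underside, z up. Gripped across its width. About 60 g.
- pad_short: Clamping pad for protecting work: plywood block with dark middle layer and a brown cork face on top, 58 mm long (x), 36 mm wide (y), 22 mm high. Origin: middle of its underside, z up. Gripped across its width. About 45 g.
- tray_g: Open pine tray, fixed. Outside 160 (x) x 210 (y) mm, inside 144 x 194, walls 22 high, floor 5 above the bench. Origin: middle of underside. Painted blue on its floor: one G-clamp outline along the tray's y. The clamp fits only with its own x along the tray's y; either way round is right.
- tray_spring: Open pine tray, fixed. Outside 160 (x) x 210 (y) mm, inside 144 x 194, walls 22 high, floor 5 above the bench. Origin: middle of underside. Painted blue on its floor: two V-handled spring clamp outlines, side by side, centred 47 mm to +y and -y of the middle, lengths along the tray's x. Either clamp on either side, jaws either way.
- tray_pad: Open pine tray, fixed. Outside 160 (x) x 210 (y) mm, inside 144 x 194, walls 22 high, floor 5 above the bench. Origin: middle of underside. Painted blue on its floor: two plain rectangles for the clamping pads, side by side, centred 47 mm to +y and -y of the middle, lengths along the tray's x. Either pad on either side.
- green_cup: Bystander, to be left alone: open green silicone mixing cup, 72 mm across the rim, 75 mm high, standing. Origin: middle of its underside.
- glass_jar: Bystander, to be left alone: closed glass jar with a steel lid, 74 mm across, 110 mm high, standing. Origin: middle of its underside.

How it is judged:
At the end, for the whole second after the job is handed in: Each of the five pieces lies in the tray of its kind: its origin within the inner walls, its underside on the tray floor (within about 4 mm), level within 4 degrees, released and at rest. The jar and cup still stand within 20 mm of where they were (x of spring_large in the frame of tray_spring between -0.072 and 0.072 m and y of spring_large in the frame of tray_spring between -0.097 and 0.097 m and z of spring_large in the frame of tray_spring between 0.002 and 0.01 m and angle between each of spring_large, spring_small, g_clamp, pad_long, pad_short's own z axis and vertical below 0.07 rad and linear speed of each of spring_large, spring_small, g_clamp, pad_long, pad_short below 0.02 m/s and angular speed of each of spring_large, spring_small, g_clamp, pad_long, pad_short below 0.2 rad/s and x of spring_small in the frame of tray_spring between -0.072 and 0.072 m and y of spring_small in the frame of tray_spring between -0.097 and 0.097 m and z of spring_small in the frame of tray_spring between 0.002 and 0.01 m and x of g_clamp in the frame of tray_g between -0.072 and 0.072 m and y of g_clamp in the frame of tray_g between -0.097 and 0.097 m and z of g_clamp in the frame of tray_g between 0.002 and 0.01 m and x of pad_long in the frame of tray_pad between -0.072 and 0.072 m and y of pad_long in the frame of tray_pad between -0.097 and 0.097 m and z of pad_long in the frame of tray_pad between 0.002 and 0.01 m and x of pad_short in the frame of tray_pad between -0.072 and 0.072 m and y of pad_short in the frame of tray_pad between -0.097 and 0.097 m and z of pad_short in the frame of tray_pad between 0.002 and 0.01 m); the robot touches nothing.
It fails at once if a clamp or pad is dropped or knocked flying (faster than 0.9 m/s while the fingers do not touch it) ((contact force between spring_large and the fingers below 0.01 N and linear speed of spring_large above 0.9 m/s) or (contact force between spring_small and the fingers below 0.01 N and linear speed of spring_small above 0.9 m/s) or (contact force between g_clamp and the fingers below 0.01 N and linear speed of g_clamp above 0.9 m/s) or (contact force between pad_long and the fingers below 0.01 N and linear speed of pad_long above 0.9 m/s) or (contact force between pad_short and the fingers below 0.01 N and linear speed of pad_short above 0.9 m/s)).
It fails at once if the green cup is shifted by more than 20 mm or tipped (distance of green_cup from where it was at the start of the episode above 0.02 m or angle between green_cup's own z axis and vertical above 0.2 rad).
It fails at once if the glass jar is shifted by more than 20 mm or tipped (distance of glass_jar from where it was at the start of the episode above 0.02 m or angle between glass_jar's own z axis and vertical above 0.2 rad).
It also fails if it takes over 112 s, if anything falls off the work surface, if the arm or the gripper's body presses on something with over 40 N, if the wrist force passes 120 N, or if a joint passes its speed limit or range.

## Working session

There is one attempt and no reset: what is moved stays moved. The work goes in short steps, Python scripts to look and compute and a tool call to move; the robot and the scene stay as the last step left them, time stands still between calls to the robot, and variables do not carry over. Pictures are saved under pics/ and viewed, and the job is handed in when it is done.

Besides the shell and the picture viewer there is one more tool, called after "Call:" by a JSON object that holds its "op" and its "data". arm_command: Moves the arm, as the interface text tells. Its arguments: {"type":"object","properties":{"targets":{"type":"string"},"newtons":{"type":"number"}},"required":["targets"]}

```bash
mkdir -p pics; cat > h.py <<'E'
import numpy as np, cv2
from bench import observe, grab_frame, job_done, outline_of
def px2w(f,uv,z):
    K=np.array([[f['fx'],0,f['cx']],[0,f['fy'],f['cy']],[0,0,1]],float)
    p=cv2.undistortPoints(np.array(uv,float).reshape(-1,1,2),K,np.array(f['dist_coeffs'],float)).reshape(-1,2)
    d=np.c_[p[:,0],-p[:,1],-np.ones(len(p))]@np.array(f['rotation']).T
    c=np.array(f['position']); t=(z-c[2])/d[:,2]
    return c+d*t[:,None]
def w2px(f,P):
    R=np.array(f['rotation']);q=(np.array(P,float).reshape(-1,3)-np.array(f['position']))@R
    q=q*[1,-1,-1]
    K=np.array([[f['fx'],0,f['cx']],[0,f['fy'],f['cy']],[0,0,1]],float)
    return cv2.projectPoints(q,np.zeros(3),np.zeros(3),K,np.array(f['dist_coeffs'],float))[0].reshape(-1,2)
E
python3 - <<'E'
from h import *
for n in ['top','scene']:
    f=grab_frame(n);cv2.imwrite(f'pics/{n}0.png',f['pixels']);print(n,f['position'],f['rotation'],f['fx'],f['dist_coeffs'])
    for t in ['g_clamp','spring_large','spring_small','pad_long','pad_short','tray_g','tray_spring','tray_pad','green_cup','glass_jar']:
        print(t,[(round(o['score'],2),o['extent']) for o in outline_of(f,t)][:3])
print(observe()['time_s'],observe()['grip_width'],observe()['tool_rot'])
E
```

```text
top [0.36797193 0.01348288 1.33712033] [[-0.0137712   0.99399881 -0.10852062]
 [-0.99966967 -0.01133125  0.02306842]
 [ 0.02170031  0.10880246  0.99382651]] 386.80031213640166 [-0.07957661  0.          0.          0.          0.        ]
g_clamp [(0.77, [252.3, 214.6, 22.6, 46.6])]
spring_large [(0.64, [214.8, 217.2, 22.5, 32.5])]
spring_small [(0.45, [354.8, 209.6, 19.3, 27.7])]
pad_long [(0.68, [408.9, 221.1, 24.0, 20.4])]
pad_short [(0.43, [310.4, 211.9, 15.9, 17.0])]
tray_g [(0.96, [290.8, 132.4, 60.3, 51.1])]
tray_spring [(0.78, [359.4, 144.5, 66.8, 52.6]), (0.6, [216.4, 151.3, 62.2, 48.9])]
tray_pad [(0.62, [213.8, 149.5, 63.2, 50.4])]
green_cup [(0.85, [165.6, 181.6, 28.1, 17.3])]
glass_jar [(0.92, [443.2, 181.0, 28.4, 23.0])]
scene [ 1.43927571 -0.00594315  0.69528576] [[-0.02675268 -0.58055748  0.81377964]
 [ 0.99941989 -0.03269653  0.00952954]
 [ 0.02107533  0.8135625   0.58109542]] 435.7327486975773 [-0.009722  0.        0.        0.        0.      ]
g_clamp [(0.55, [388.9, 168.9, 26.7, 34.0])]
spring_large [(0.52, [443.0, 172.6, 20.0, 30.3])]
spring_small [(0.83, [264.2, 176.0, 28.7, 17.2])]
pad_long [(0.8, [198.1, 169.0, 31.4, 18.1])]
pad_short [(0.71, [324.5, 180.9, 25.9, 17.0])]
tray_g [(0.78, [279.6, 215.1, 101.5, 54.1])]
tray_spring [(0.65, [175.1, 202.3, 100.0, 51.2])]
tray_pad [(0.81, [390.9, 209.5, 94.2, 46.5])]
green_cup [(0.83, [502.3, 189.8, 31.0, 38.4]), (0.62, [325.5, 182.5, 24.0, 16.5])]
glass_jar [(0.69, [137.6, 165.3, 35.9, 47.3]), (0.69, [389.6, 207.7, 98.5, 47.8])]
1.1 0.08543109838920138 [[-2.26737026e-05 -9.52402189e-01  3.04844337e-01]
 [-2.79045604e-05  3.04844337e-01  9.52402189e-01]
 [-9.99999999e-01  1.30879368e-05 -3.34883143e-05]]
```

```bash
python3 - <<'E'
import cv2
a=cv2.imread('pics/top0.png');cv2.imwrite('pics/top0c.png',cv2.resize(a[120:270,150:490],(782,345),interpolation=cv2.INTER_CUBIC))
a=cv2.imread('pics/scene0.png');cv2.imwrite('pics/scene0c.png',cv2.resize(a[120:290,120:560],(792,306),interpolation=cv2.INTER_CUBIC))
E
```

```text
(no output)
```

View pics/top0c.png

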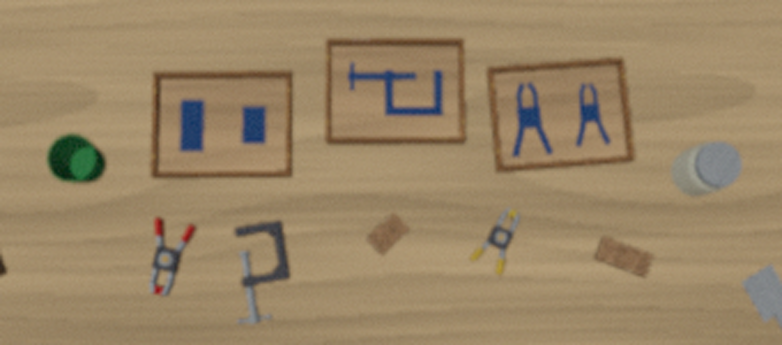

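View pics/scene0c.png

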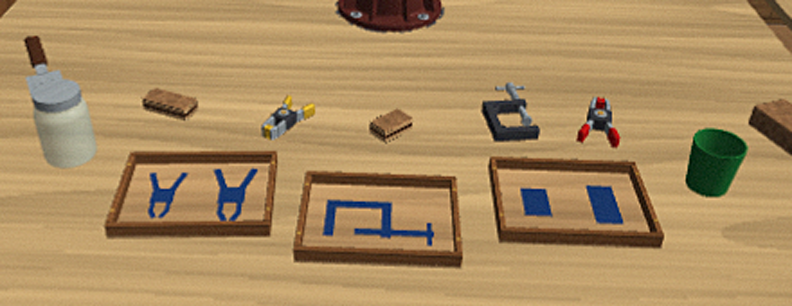

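```bash
python3 - <<'E'
from h import *
f=grab_frame('top'); 
import pickle
Z={'g_clamp':.02,'spring_large':.015,'spring_small':.015,'pad_long':.022,'pad_short':.022,'tray_g':.022,'tray_spring':.022,'tray_pad':.022,'green_cup':.0,'glass_jar':.11}
for t,z in Z.items():
    o=outline_of(f,t)
    if not o: print(t,'none');continue
    r=o[0]['region'].astype(np.uint8)
    v,u=np.nonzero(r); w=px2w(f,np.c_[u,v],z)[:,:2]
    (c,s,a)=cv2.minAreaRect((w*1000).astype(np.float32))
    print(t,o[0]['score'].__round__(2),'cen',w.mean(0).round(3),'rect',np.round(c,0),np.round(s,0),round(a,1))
# manual points in crop coords ->world
def m(x,y,z): return px2w(f,[[150+(x+.5)/2.3-.5,120+(y+.5)/2.3-.5]],z)[0][:2].round(4)
for n,p in {'Lpiv':(166,259,.022),'Ljaw':(160,291,.015),'Lh1':(158,222,.02),'Lh2':(191,229,.02),'Spiv':(501,237,.022),'Sjaw':(513,214,.015),'Sh1':(475,259,.02),'Sh2':(500,271,.02),
 'Gtop':(279,224,.02),'Gbot':(287,276,.02),'Garm1':(238,233,.02),'Garm2':(244,281,.02),'Gbar':(253,321,.01)}.items(): print(n,m(*p))
for n,ps in {'pad':[(155,74),(291,74),(291,176),(153,176)],'g':[(328,41),(463,41),(464,141),(328,141)],'spring':[(488,70),(622,61),(633,159),(499,170)]}.items():
    q=np.array([m(*p,.022) for p in ps]); print(n,q.tolist(),q.mean(0).round(4))
print(observe()['time_s'])
E
```

```text
g_clamp 0.58 cen [0.404 0.187] rect [384. 187.] [140.  67.] 7.9
spring_large 0.71 cen [0.403 0.335] rect [404. 336.] [ 61. 111.] 74.6
spring_small 0.72 cen [ 0.427 -0.16 ] rect [ 429. -158.] [55. 98.] 64.8
pad_long 0.62 cen [ 0.397 -0.345] rect [ 396. -346.] [84. 38.] 68.7
pad_short 0.52 cen [0.436 0.005] rect [437.   6.] [34. 55.] 44.2
tray_g 0.65 cen [ 0.652 -0.006] rect [654.  -6.] [165. 213.] 0.6
tray_spring 0.75 cen [ 0.612 -0.257] rect [ 613. -258.] [159. 214.] 4.3
tray_pad 0.62 cen [0.602 0.253] rect [603. 253.] [162. 209.] 0.3
green_cup 0.67 cen [0.553 0.48 ] rect [556. 479.] [83. 67.] 89.3
glass_jar 0.84 cen [ 0.517 -0.445] rect [ 517. -445.] [ 67. 101.] 12.9
Lpiv [0.4014 0.3332]
Ljaw [0.3545 0.3433]
Lh1 [0.4563 0.3463]
Lh2 [0.4454 0.297 ]
Spiv [ 0.4279 -0.1621]
Sjaw [ 0.4624 -0.1819]
Sh1 [ 0.396  -0.1229]
Sh2 [ 0.3777 -0.1596]
Gtop [0.4514 0.1665]
Gbot [0.3746 0.1548]
Garm1 [0.4388 0.2272]
Garm2 [0.368  0.2181]
Gbar [0.309  0.2063]
pad [[0.6799, 0.3543], [0.6773, 0.1487], [0.5225, 0.1485], [0.5249, 0.3543]] [0.6012 0.2514]
g [[0.7278, 0.0928], [0.7261, -0.112], [0.5724, -0.1101], [0.5745, 0.0933]] [ 0.6502 -0.009 ]
spring [[0.6808, -0.149], [0.6938, -0.3552], [0.5426, -0.3653], [0.528, -0.1616]] [ 0.6113 -0.2578]
1.65
```

```bash
cat >> h.py <<'E'
from scipy.spatial.transform import Rotation as Ro
def Rt(psi):
    p=np.radians(psi);z=np.array([np.cos(p),np.sin(p),0]);x=np.array([0,0,-1.]);return np.c_[x,np.cross(z,x),z]
def plan(*wps):
    s=observe();R=np.array(s['tool_rot']);p=np.array(s['tcp_pos'])
    print('t',round(s['time_s'],2),'pos',p.round(4),'psi',round(np.degrees(np.arctan2(R[1,2],R[0,2])),1),'j6',round(s['joint_positions'][5],2),'w',round(s['grip_width'],4),'F',np.round(s['contact_force'],1))
    for w in wps:
        d=R.T@(np.array(w[:3])-p)/.25; r=Ro.from_matrix(R.T@Rt(w[3])).as_rotvec()/np.pi
        print(w,' '.join(f'{v:.3f}' for v in np.r_[d,r]),' rows~',int(np.ceil(max(np.linalg.norm(d)*5,np.linalg.norm(r)*180/8.59))))
def shot(name,out,crop=None,scale=1):
    f=grab_frame(name);a=f['pixels']
    if crop: x,y,w,h=crop;a=a[y:y+h,x:x+w]
    cv2.imwrite('pics/'+out,cv2.resize(a,None,fx=scale,fy=scale,interpolation=cv2.INTER_CUBIC));return f
E
python3 -c "
from h import *
plan((.4014,.3332,.16,77.3))"
```

```text
t 1.65 pos [0.1905 0.5953 0.2237] psi 72.3 j6 -0.11 w 0.0853 F [ 0.9  0.3 -0.2]
(0.4014, 0.3332, 0.16, 77.3) 0.255 -1.123 -0.741 -0.028 0.000 0.000  rows~ 7
```

Call:
{"op": "arm_command", "data": {"targets": "0.2 -0.9 -0.6 -0.028 0 0 1; 0.2 -0.9 -0.6 -0.028 0 0 1; 0.2 -0.9 -0.6 -0.028 0 0 1; 0.2 -0.9 -0.6 -0.028 0 0 1; 0.2 -0.9 -0.6 -0.028 0 0 1; 0.2 -0.9 -0.6 -0.028 0 0 1; 0.2 -0.9 -0.6 -0.028 0 0 1", "newtons": 60}}

```text
time_s: 2.35
tcp_pos: [0.3605, 0.381, 0.1729]
tool_rot: [[-0.001, -0.974, 0.225], [-0.002, 0.225, 0.974], [-1.0, 0.0, -0.002]]
contact_force: [-0.7, 0.0, -0.0]
grip_width: 0.0854
```

```bash
python3 -c "
from h import *
plan((.4014,.3332,.16,77.3))"
```

```text
t 2.35 pos [0.3605 0.381  0.1729] psi 77.0 j6 -0.66 w 0.0854 F [-0.7  0.  -0. ]
(0.4014, 0.3332, 0.16, 77.3) 0.052 -0.202 -0.150 -0.002 -0.001 -0.000  rows~ 2
```

Call:
{"op": "arm_command", "data": {"targets": "0.052 -0.202 -0.15 -0.002 -0.001 0 1; 0.052 -0.202 -0.15 -0.002 -0.001 0 1; 0.052 -0.202 -0.15 -0.002 -0.001 0 1"}}

```text
time_s: 2.65
tcp_pos: [0.4018, 0.3324, 0.1597]
tool_rot: [[-0.0, -0.975, 0.221], [0.001, 0.221, 0.975], [-1.0, 0.001, 0.001]]
contact_force: [-0.1, -0.2, -0.5]
grip_width: 0.0853
```

```bash
python3 - <<'E'
from h import *
f=shot('wrist','w1.png')
print(f['position'],f['fx'])
for z in (.022,):
  for n,z in (('spring_large',.022),('g_clamp',.02)):
    for o in outline_of(f,n)[:2]: print(n,o['score'],o['extent'])
print(w2px(f,[[.4014,.3332,.022]]))
plan()
E
```

```text
[0.33639965 0.34796246 0.31001831] 294.92404949270093
spring_large 0.78 [295.5, 129.5, 57.9, 109.3]
g_clamp 0.87 [145.5, 115.9, 98.1, 152.3]
[[320.16898429 188.85811585]]
t 2.8 pos [0.4008 0.3343 0.1604] psi 77.4 j6 -0.79 w 0.0853 F [-0.8  1.2 -0.3]
```

View pics/w1.png

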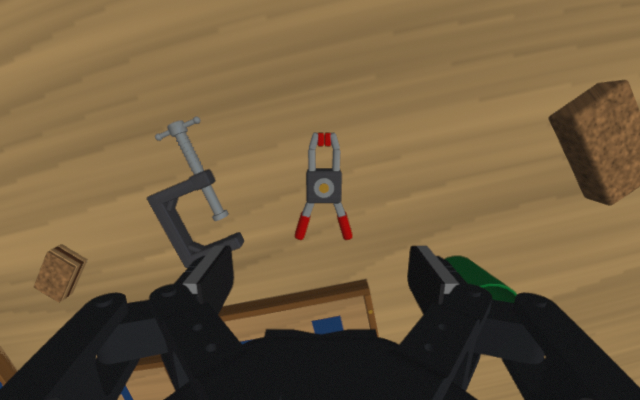

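```bash
python3 - <<'E'
from h import *
f=grab_frame('wrist')
P=dict(piv=(324,187),jaw=(324,136),h1=(300,236),h2=(347,236),bl=(306,170),br=(341,170))
for k,v in P.items(): print(k,px2w(f,[v],.022)[0].round(4))
a=px2w(f,[(323.5,236),(324,136)],.018);d=a[1]-a[0];print(np.degrees(np.arctan2(d[1],d[0])))
E
```

```text
piv [0.3996 0.3394 0.022 ]
jaw [0.3506 0.3503 0.022 ]
h1 [0.4455 0.3034 0.022 ]
h2 [0.4564 0.3516 0.022 ]
bl [0.3789 0.3258 0.022 ]
br [0.3865 0.3595 0.022 ]
167.22259273303578
```

```bash
python3 -c "
from h import *
plan((.400,.338,.06,77.2),(.400,.338,.029,77.2))"
```

```text
t 2.85 pos [0.4007 0.3344 0.1604] psi 77.5 j6 -0.79 w 0.0857 F [-0.4  0.2  0.5]
(0.4, 0.338, 0.06, 77.2) 0.402 0.006 0.012 0.001 0.001 -0.000  rows~ 3
(0.4, 0.338, 0.029, 77.2) 0.526 0.006 0.012 0.001 0.001 -0.000  rows~ 3
```

Call:
{"op": "arm_command", "data": {"targets": "0.2 0.006 0.012 0.001 0.001 0 1; 0.4 0.006 0.012 0.001 0.001 0 1; 0.48 0.006 0.012 0.001 0.001 0 1; 0.526 0.006 0.012 0.001 0.001 0 1; 0.526 0.006 0.012 0.001 0.001 0 -0.5; 0.526 0.006 0.012 0.001 0.001 0 -1; 0.526 0.006 0.012 0.001 0.001 0 -1; 0.526 0.006 0.012 0.001 0.001 0 -1"}}

```text
time_s: 3.65
tcp_pos: [0.4014, 0.339, 0.0308]
tool_rot: [[0.003, -0.975, 0.22], [0.001, 0.22, 0.975], [-1.0, -0.002, 0.002]]
contact_force: [-0.1, -0.1, 0.7]
grip_width: 0.0285
```

```bash
python3 -c "
from h import *
plan((.45,.15,.15,85))"
```

```text
t 3.65 pos [0.4014 0.339  0.0308] psi 77.3 j6 -0.78 w 0.0285 F [-0.1 -0.1  0.7]
(0.45, 0.15, 0.15, 85) -0.477 -0.357 -0.694 -0.043 0.001 0.001  rows~ 5
```

Call:
{"op": "arm_command", "data": {"targets": "0 0 0 0 0 0 -1; 0 0 0 0 0 0 -1; 0 0 0 0 0 0 -1"}}

```text
time_s: 3.95
tcp_pos: [0.4018, 0.3391, 0.0313]
tool_rot: [[0.004, -0.975, 0.22], [0.002, 0.22, 0.975], [-1.0, -0.003, 0.003]]
contact_force: [-0.1, 0.0, 0.1]
grip_width: -0.0001
```

```bash
python3 - <<'E'
from h import *
f=shot('wrist','w2.png');f=shot('top','t2.png',(190,190,100,80),6)
E
```

```text
(no output)
```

View pics/w2.png

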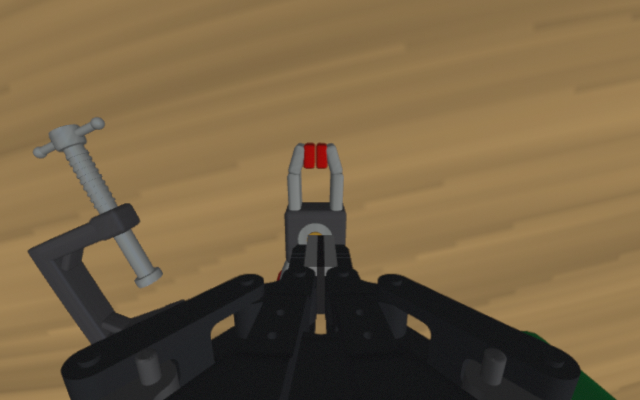

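View pics/t2.png

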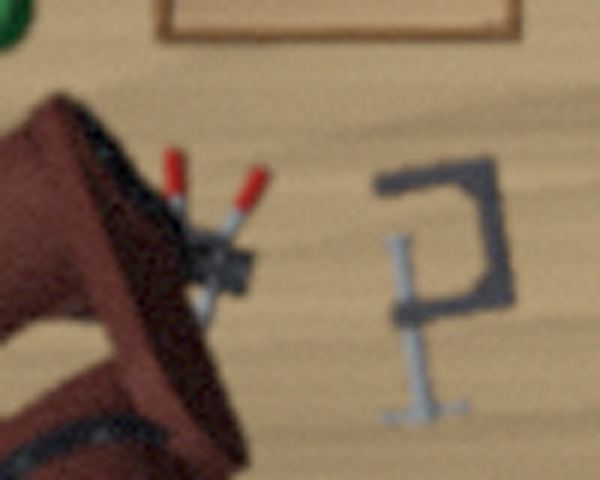

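```bash
python3 - <<'E'
from h import *
f=grab_frame('wrist');s=observe();R=np.array(s['tool_rot']);p=np.array(s['tcp_pos'])
print(p,s['grip_width'],s['contact_force'],s['joint_positions'])
for d in (-.02,0,.01,.022): print(d,(p+R[:,0]*d).round(4),w2px(f,[p+R[:,0]*d]).round(0))
P=dict(bl=(287,207),br=(345,207),j=(316,157))
for k,v in P.items():
  for z in (.022,.012): print(k,px2w(f,[v],z)[0].round(4))
a=f['pixels'][130:330,220:420];cv2.imwrite('pics/w3.png',cv2.resize(a,(600,600),interpolation=cv2.INTER_CUBIC))
E
```

```text
[0.4013278  0.33889664 0.03076895] -6.962542446226605e-05 [ 0.24841617 -0.70901338  0.7663188 ] [ 5.67821203e-01  2.60435352e-01  1.97101862e+00 -4.77738132e-04
  9.07267936e-01 -7.80610523e-01]
-0.02 [0.4013 0.3389 0.0508] [[319. 263.]]
0 [0.4013 0.3389 0.0308] [[319. 246.]]
0.01 [0.4014 0.3389 0.0208] [[319. 239.]]
0.022 [0.4014 0.3389 0.0088] [[319. 231.]]
bl [0.378  0.3258 0.022 ]
bl [0.3807 0.324  0.012 ]
br [0.3853 0.3576 0.022 ]
br [0.3884 0.3578 0.012 ]
j [0.3543 0.348  0.022 ]
j [0.3555 0.3476 0.012 ]
```

View pics/w3.png

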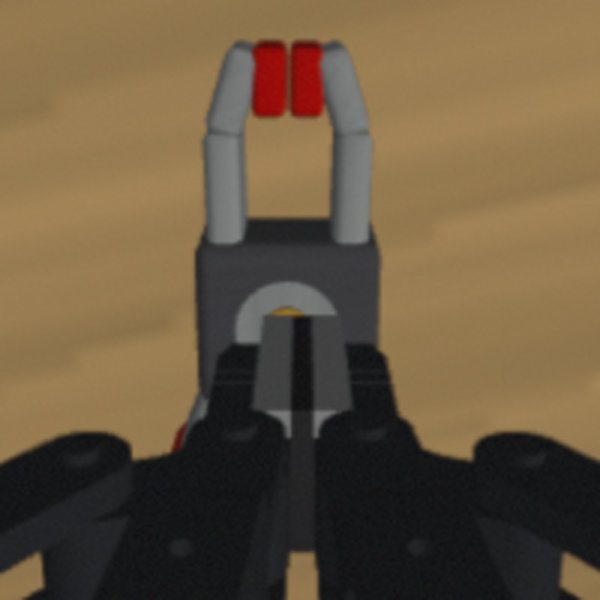

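```bash
python3 - <<'E'
from h import *
f=shot('scene','s3.png',(390,120,130,100),6)
s=observe();R=np.array(s['tool_rot']);p=np.array(s['tcp_pos'])
for d in (-.02,0,.01,.022): print(d,(w2px(f,[p+R[:,0]*d])-[390,120]).round(1)*6)
E
```

```text
-0.02 [[396.6 325.8]]
0 [[388.8 361.8]]
0.01 [[384.6 379.2]]
0.022 [[379.8 400.2]]
```

View pics/s3.png

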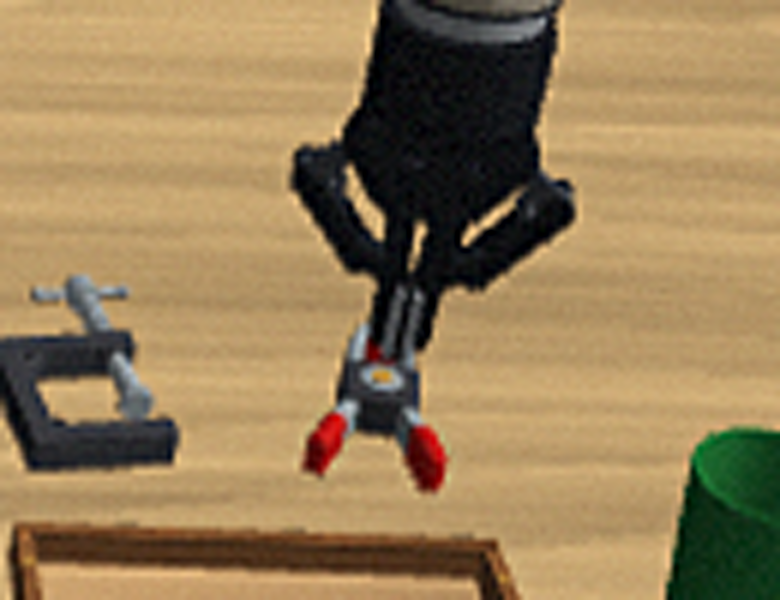

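```bash
python3 - <<'E'
from h import *
s=observe();R=np.array(s['tool_rot']);p=np.array(s['tcp_pos'])
f=grab_frame('wrist');g=grab_frame('scene')
print(f['position'])
for yy in (-.011,.011):
  for d in (-.03,-.02,-.01,0,.01,.022):
    q=p+R[:,0]*d+R[:,1]*yy
    print(yy,d,((w2px(f,[q])-[220,130])*3).round(),((w2px(g,[q])-[390,120])*6).round())
a=g['pixels'][160:200,430:480];cv2.imwrite('pics/s4.png',cv2.resize(a,(750,600),interpolation=cv2.INTER_CUBIC))
print((w2px(g,[[.3996,.3394,.022],[.4014,.3332,.022]])-[390,120])*6)
E
```

```text
[0.33543184 0.35438358 0.18086478]
-0.011 -0.03 [[296. 493.]] [[401. 319.]]
-0.011 -0.02 [[297. 459.]] [[396. 338.]]
-0.011 -0.01 [[297. 429.]] [[392. 356.]]
-0.011 0 [[297. 402.]] [[388. 374.]]
-0.011 0.01 [[297. 378.]] [[384. 392.]]
-0.011 0.022 [[298. 353.]] [[380. 413.]]
0.011 -0.03 [[296. 363.]] [[401. 295.]]
0.011 -0.02 [[296. 336.]] [[397. 314.]]
0.011 -0.01 [[296. 313.]] [[393. 332.]]
0.011 0 [[297. 292.]] [[389. 349.]]
0.011 0.01 [[297. 274.]] [[385. 367.]]
0.011 0.022 [[297. 254.]] [[380. 388.]]
[[385.51864844 375.13010748]
 [373.17116466 376.80509248]]
```

View pics/s4.png

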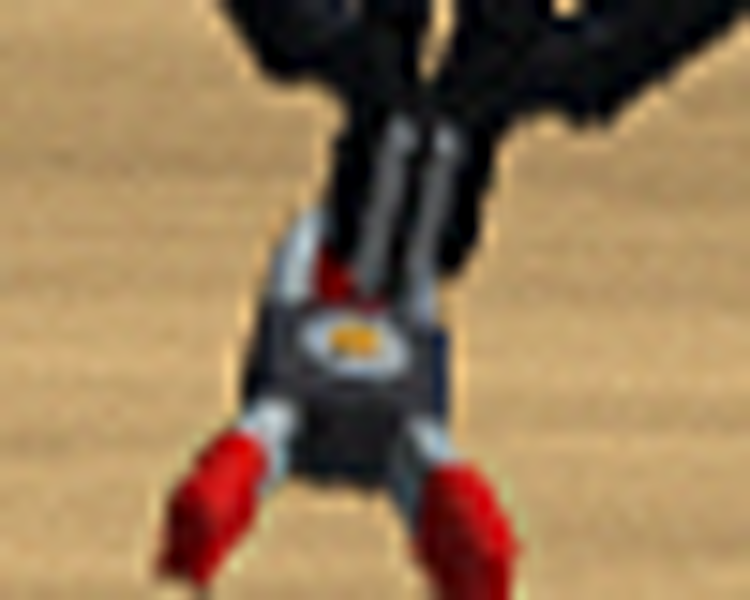

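Call:
{"op": "arm_command", "data": {"targets": "0 0 0 0 0 0 0.5; 0 0 0 0 0 0 0.5; 0 0 0 0 0 0 0.5; 0 0 0 0 0 0 0.5; 0 0 0 0 0 0 0.5; 0.03 0 0 0 0 0 0.5; 0.06 0 0 0 0 0 0.5; 0.06 0 0 0 0 0 0.5"}}

```text
time_s: 5.05
tcp_pos: [0.3999, 0.338, 0.0139]
tool_rot: [[-0.0, -0.975, 0.22], [-0.001, 0.22, 0.975], [-1.0, 0.0, -0.001]]
contact_force: [-0.6, -0.2, 0.1]
grip_width: 0.0642
```

```bash
python3 - <<'E'
from h import *
plan()
f=shot('wrist','w5.png')
g=grab_frame('scene')
a=g['pixels'][150:210,420:490];cv2.imwrite('pics/s5.png',cv2.resize(a,(700,600),interpolation=cv2.INTER_CUBIC))
E
```

```text
t 5.05 pos [0.3999 0.338  0.0139] psi 77.3 j6 -0.78 w 0.0642 F [-0.6 -0.2  0.1]
```

View pics/w5.png

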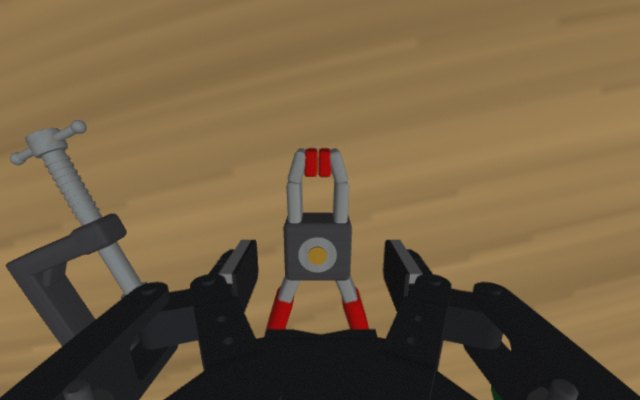

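View pics/s5.png

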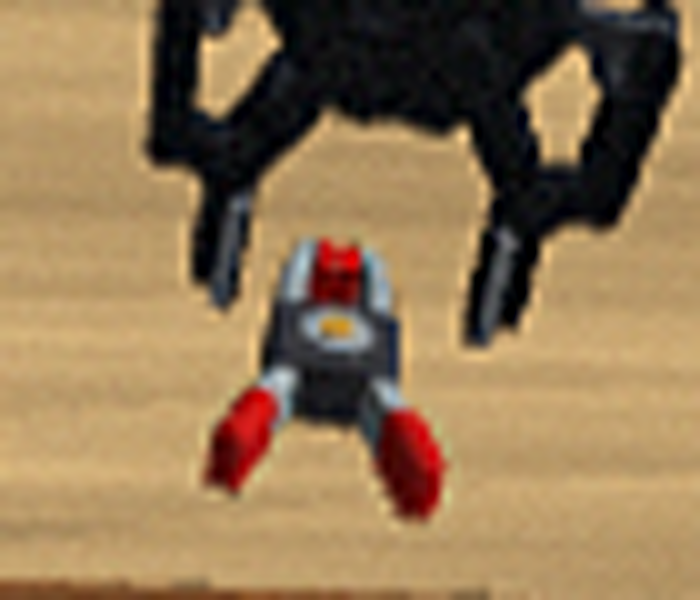

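Call:
{"op": "arm_command", "data": {"targets": "0.02 0 0 0 0 0 0.5; 0.04 0 0 0 0 0 0.5; 0.04 0 0 0 0 0 0.5"}}

```text
time_s: 5.45
tcp_pos: [0.4001, 0.338, 0.004]
tool_rot: [[-0.0, -0.975, 0.22], [-0.001, 0.22, 0.975], [-1.0, 0.0, -0.001]]
contact_force: [1.1, -0.7, -0.2]
grip_width: 0.0644
```

```bash
python3 - <<'E'
from h import *
plan()
g=grab_frame('scene')
a=g['pixels'][150:210,420:490];cv2.imwrite('pics/s6.png',cv2.resize(a,(700,600),interpolation=cv2.INTER_CUBIC))
E
```

```text
t 5.45 pos [0.4001 0.338  0.004 ] psi 77.3 j6 -0.78 w 0.0644 F [ 1.1 -0.7 -0.2]
```

View pics/s6.png

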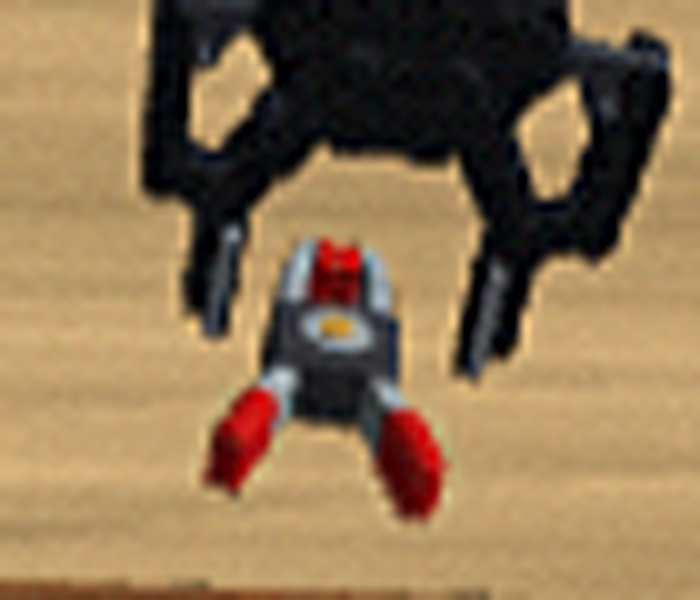

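Call:
{"op": "arm_command", "data": {"targets": "0.02 0 0 0 0 0 0.5; 0.04 0 0 0 0 0 0.5; 0.04 0 0 0 0 0 -0.3; 0.04 0 0 0 0 0 -1; 0.04 0 0 0 0 0 -1; 0.04 0 0 0 0 0 -1; 0.04 0 0 0 0 0 -1"}}

```text
time_s: 6.2
tcp_pos: [0.4003, 0.3383, -0.0057]
tool_rot: [[0.0, -0.975, 0.22], [-0.0, 0.22, 0.975], [-1.0, -0.0, -0.0]]
contact_force: [0.2, 0.1, -0.9]
grip_width: 0.035
```

```bash
python3 - <<'E'
from h import *
plan((.40,.338,.10,77.3))
g=grab_frame('scene')
a=g['pixels'][150:210,420:490];cv2.imwrite('pics/s7.png',cv2.resize(a,(700,600),interpolation=cv2.INTER_CUBIC))
E
```

```text
t 6.2 pos [ 0.4003  0.3383 -0.0057] psi 77.3 j6 -0.78 w 0.035 F [ 0.2  0.1 -0.9]
(0.4, 0.338, 0.1, 77.3) -0.423 0.001 -0.001 -0.000 -0.000 0.000  rows~ 3
```

View pics/s7.png

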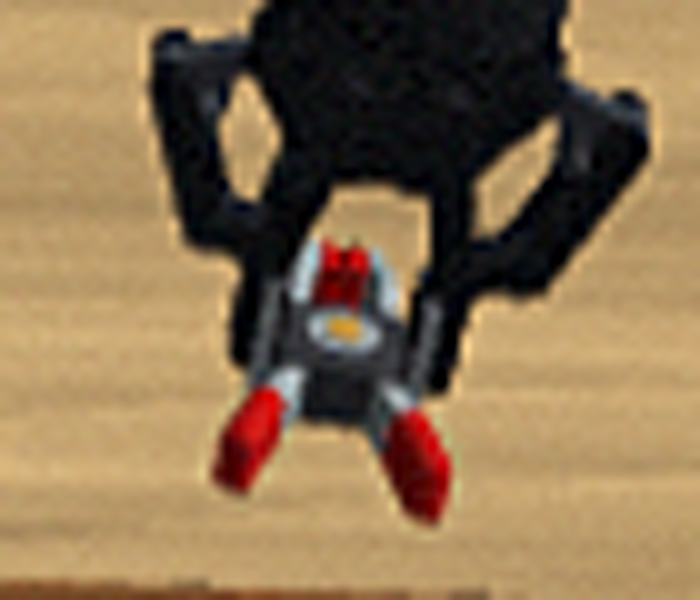

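Call:
{"op": "arm_command", "data": {"targets": "-0.2 0 0 0 0 0 -1; -0.4 0 0 0 0 0 -1; -0.55 0 0 0 0 0 -1; -0.55 0 0 0 0 0 -1; -0.55 -0.3 -0.6 0 0 0 -1; -0.55 -0.3 -0.6 0 0 0 -1; -0.55 -0.3 -0.6 0 0 0 -1; -0.55 -0.3 -0.6 0 0 0 -1"}}

```text
time_s: 7.05
tcp_pos: [0.4397, 0.1718, 0.1304]
tool_rot: [[-0.002, -0.975, 0.223], [-0.002, 0.223, 0.975], [-1.0, 0.001, -0.003]]
contact_force: [-0.4, 0.9, -1.5]
grip_width: 0.0345
```

```bash
python3 -c "
from h import *
plan((.56,0,.13,90),(.608,-.211,.13,94))"
```

```text
t 7.05 pos [0.4397 0.1718 0.1304] psi 77.1 j6 -1.12 w 0.0345 F [-0.4  0.9 -1.5]
(0.56, 0, 0.13, 90) 0.002 -0.622 -0.563 -0.072 -0.001 -0.001  rows~ 5
(0.608, -0.211, 0.13, 94) 0.004 -0.998 -1.342 -0.094 -0.001 -0.001  rows~ 9
```

Call:
{"op": "arm_command", "data": {"targets": "0 -0.73 -0.95 -0.09 0 0 -1; 0 -0.73 -0.95 -0.09 0 0 -1; 0 -0.73 -0.95 -0.09 0 0 -1; 0 -0.73 -0.95 -0.09 0 0 -1; 0 -0.73 -0.95 -0.09 0 0 -1; 0 -0.73 -0.95 -0.09 0 0 -1; 0 -0.73 -0.95 -0.09 0 0 -1; 0 -0.73 -0.95 -0.09 0 0 -1"}}

```text
time_s: 7.85
tcp_pos: [0.5645, -0.1024, 0.1294]
tool_rot: [[-0.004, -0.999, -0.054], [-0.002, -0.054, 0.999], [-1.0, 0.004, -0.002]]
contact_force: [-0.1, 0.2, -0.7]
grip_width: 0.0346
```

```bash
python3 -c "
from h import *
plan((.608,-.211,.10,94),(.608,-.211,.03,94),(.608,-.211,.006,94))"
```

```text
t 7.85 pos [ 0.5645 -0.1024  0.1294] psi 93.1 j6 -1.92 w 0.0346 F [-0.1  0.2 -0.7]
(0.608, -0.211, 0.1, 94) 0.118 -0.151 -0.443 -0.005 -0.001 -0.001  rows~ 3
(0.608, -0.211, 0.03, 94) 0.398 -0.152 -0.442 -0.005 -0.001 -0.001  rows~ 4
(0.608, -0.211, 0.006, 94) 0.494 -0.152 -0.442 -0.005 -0.001 -0.001  rows~ 4
```

Call:
{"op": "arm_command", "data": {"targets": "0 -0.151 -0.443 -0.005 -0.001 -0.001 -1; 0 -0.151 -0.443 -0.005 -0.001 -0.001 -1; 0 -0.151 -0.443 -0.005 -0.001 -0.001 -1; 0.12 -0.151 -0.443 -0.005 -0.001 -0.001 -1; 0.24 -0.151 -0.443 -0.005 -0.001 -0.001 -1; 0.35 -0.152 -0.442 -0.005 -0.001 -0.001 -1; 0.35 -0.152 -0.442 -0.005 -0.001 -0.001 -1; 0.35 -0.152 -0.442 -0.005 -0.001 -0.001 -1"}}

```text
time_s: 8.65
tcp_pos: [0.6068, -0.2088, 0.0408]
tool_rot: [[-0.004, -0.997, -0.071], [0.003, -0.071, 0.997], [-1.0, 0.004, 0.004]]
contact_force: [-0.1, 0.2, -0.9]
grip_width: 0.0345
```

```bash
python3 - <<'E'
from h import *
plan((.608,-.211,.006,94))
g=grab_frame('scene')
a=g['pixels'][170:260,160:290];cv2.imwrite('pics/s8.png',cv2.resize(a,(780,540),interpolation=cv2.INTER_CUBIC))
g=shot('wrist','w8.png')
E
```

```text
t 8.65 pos [ 0.6068 -0.2088  0.0408] psi 94.1 j6 -2.08 w 0.0345 F [-0.1  0.2 -0.9]
(0.608, -0.211, 0.006, 94) 0.139 -0.004 -0.010 0.001 0.001 -0.001  rows~ 1
```

View pics/s8.png

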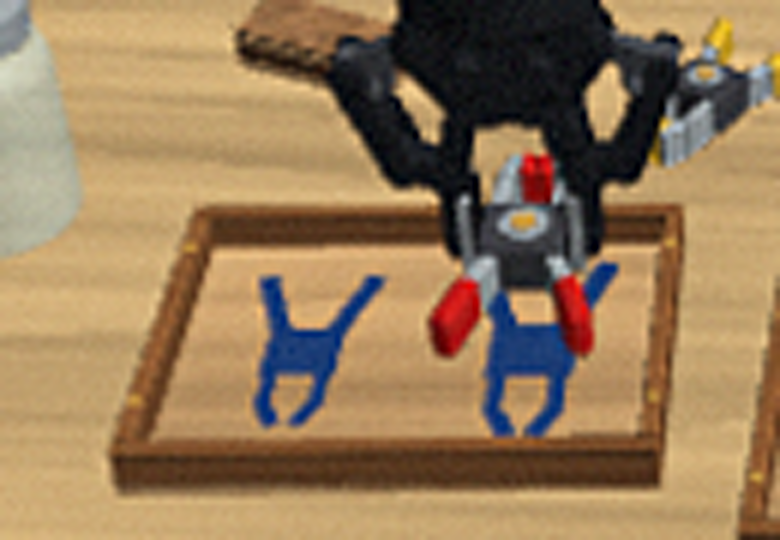

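View pics/w8.png

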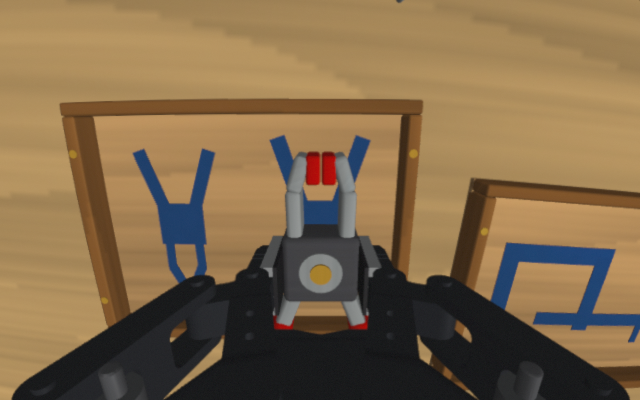

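```bash
python3 - <<'E'
from h import *
g=grab_frame('scene');t=grab_frame('top')
for h in (.04,.05,.06,.07,.08,.09): print(h,((w2px(g,[[.607,-.209,h]])-[160,170])*6).round())
a=t['pixels'][130:210,350:440];cv2.imwrite('pics/t8.png',cv2.resize(a,(720,640)[:2],interpolation=cv2.INTER_CUBIC)[:600])
# scene-based tray corners at z=.022
c=[(165+32/6-5+ -0, 0)]
P=[(200,212),(683,208),(660,452),(112,455)]
q=px2w(g,[(160+x/6,170+y/6) for x,y in P],.022);print(q.round(3),q.mean(0).round(4))
E
```

```text
0.04 [[527. 276.]]
0.05 [[524. 257.]]
0.06 [[522. 237.]]
0.07 [[520. 217.]]
0.08 [[518. 197.]]
0.09 [[516. 176.]]
[[ 0.547 -0.362  0.022]
 [ 0.533 -0.156  0.022]
 [ 0.69  -0.145  0.022]
 [ 0.703 -0.352  0.022]] [ 0.6182 -0.2535  0.022 ]
```

View pics/t8.png

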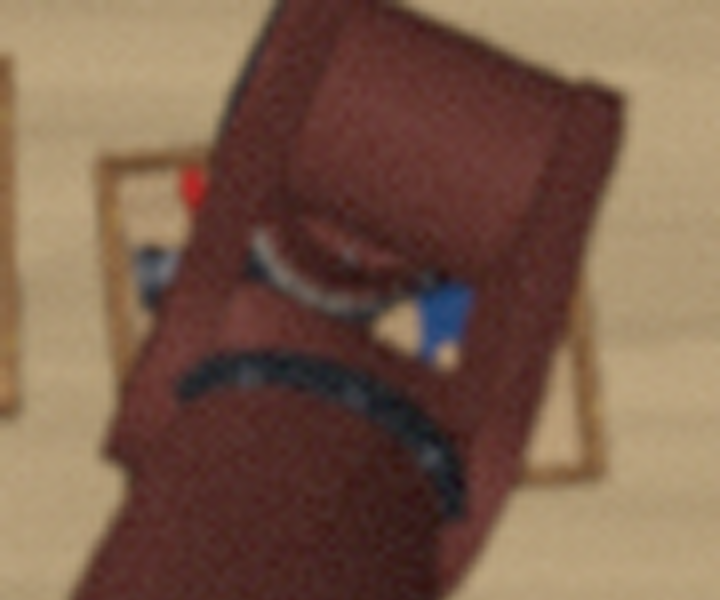

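Call:
{"op": "arm_command", "data": {"targets": "0.06 -0.01 -0.01 0 0 0 -1; 0.1 -0.02 -0.01 0 0 0 -1; 0.13 -0.02 -0.01 0 0 0 -1; 0.15 -0.02 -0.01 0 0 0 -1; 0.158 -0.02 -0.01 0 0 0 -1; 0.162 -0.02 -0.01 0 0 0 -1; 0.162 -0.02 -0.01 0 0 0 -1"}}

```text
time_s: 9.55
tcp_pos: [0.6152, -0.2133, 0.0039]
tool_rot: [[0.003, -0.998, -0.071], [-0.0, -0.071, 0.998], [-1.0, -0.003, -0.0]]
contact_force: [0.3, 0.6, -1.2]
grip_width: 0.0347
```

Call:
{"op": "arm_command", "data": {"targets": "0.008 0 0 0 0 0 -1; 0.014 0 0 0 0 0 -1; 0.014 0 0 0 0 0 -1; 0.014 0 0 0 0 0 -1"}}

```text
time_s: 9.95
tcp_pos: [0.6152, -0.2134, 0.0005]
tool_rot: [[0.003, -0.998, -0.07], [-0.0, -0.07, 0.998], [-1.0, -0.003, -0.0]]
contact_force: [0.7, 0.6, -1.5]
grip_width: 0.0346
```

Call:
{"op": "arm_command", "data": {"targets": "0.006 0 0 0 0 0 -1; 0.006 0 0 0 0 0 -1; 0.006 0 0 0 0 0 -1"}}

```text
time_s: 10.25
tcp_pos: [0.6155, -0.2135, -0.0006]
tool_rot: [[0.004, -0.998, -0.071], [-0.001, -0.071, 0.998], [-1.0, -0.004, -0.001]]
contact_force: [0.3, -0.5, 1.3]
grip_width: 0.0345
```

Call:
{"op": "arm_command", "data": {"targets": "0 0 0 0 0 0 -0.1; 0 0 0 0 0 0 0.1; 0 0 0 0 0 0 0.2; 0 0 0 0 0 0 0.2; -0.06 0 0 0 0 0 0.2; -0.2 0 0 0 0 0 0.2; -0.4 0 0 0 0 0 0.2; -0.5 0 0 0 0 0 0.2"}}

```text
time_s: 11.05
tcp_pos: [0.6177, -0.2146, 0.1306]
tool_rot: [[0.011, -0.997, -0.071], [-0.004, -0.071, 0.997], [-1.0, -0.01, -0.005]]
contact_force: [0.9, -0.1, 0.9]
grip_width: 0.0515
```

```bash
python3 - <<'E'
from h import *
g=grab_frame('scene')
a=g['pixels'][170:260,160:290];cv2.imwrite('pics/s9.png',cv2.resize(a,(780,540),interpolation=cv2.INTER_CUBIC))
plan((.43,-.164,.13,61.5))
E
```

```text
t 11.1 pos [ 0.6201 -0.2157  0.1349] psi 94.1 j6 -2.08 w 0.0512 F [ 1.4 -0.5  3. ]
(0.43, -0.164, 0.13, 61.5) 0.006 0.744 0.260 0.181 -0.001 0.006  rows~ 4
```

View pics/s9.png

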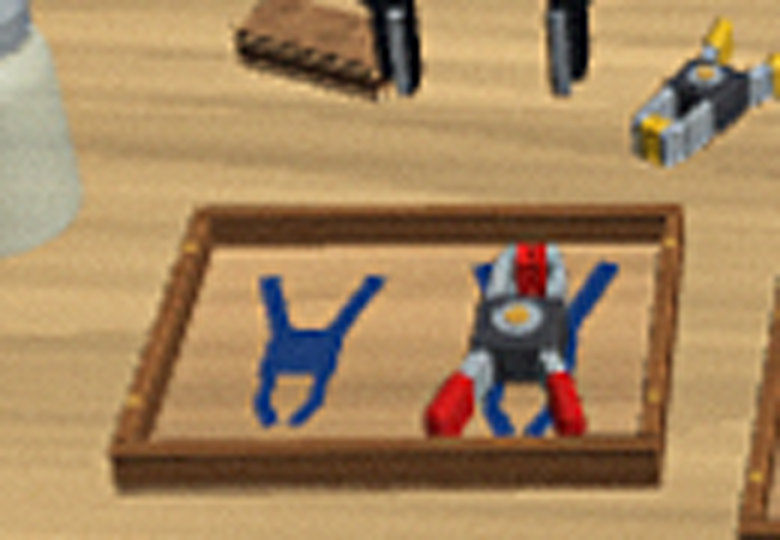

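Call:
{"op": "arm_command", "data": {"targets": "0 0.7 0.26 0.181 0 0 0.5; 0 0.7 0.26 0.181 0 0 0.5; 0 0.7 0.26 0.181 0 0 0.5; 0 0.7 0.26 0.181 0 0 0.5; 0 0.744 0.26 0.181 0 0 0.5; 0 0.744 0.26 0.181 0 0 0.5"}}

```text
time_s: 11.7
tcp_pos: [0.4295, -0.1642, 0.1321]
tool_rot: [[0.018, -0.879, 0.477], [-0.008, 0.476, 0.879], [-1.0, -0.02, 0.002]]
contact_force: [-0.2, -1.0, 0.7]
grip_width: 0.0641
```

```bash
python3 - <<'E'
from h import *
plan((.428,-.162,.06,61.7))
f=shot('wrist','w10.png')
t=shot('top','t10.png',(340,130,100,80),6)
print(w2px(f,[[.428,-.162,.022]]))
E
```

```text
t 11.7 pos [ 0.4295 -0.1642  0.1321] psi 61.5 j6 -1.59 w 0.0641 F [-0.2 -1.   0.7]
(0.428, -0.162, 0.06, 61.7) 0.288 0.015 0.004 -0.001 0.001 0.006  rows~ 2
[[320.80813834 191.60581532]]
```

View pics/w10.png

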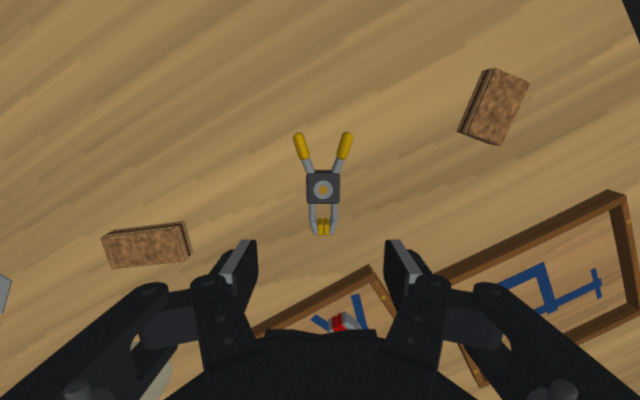

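View pics/t10.png

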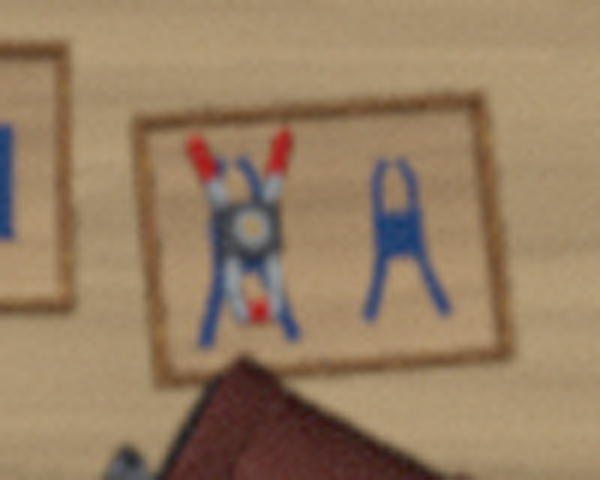

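```bash
python3 - <<'E'
from h import *
f=grab_frame('wrist')
print(px2w(f,[(323,187),(323,232),(325,138)],.022).round(4))
plan((.4275,-.1635,.06,61.7),(.4275,-.1635,-.006,61.7))
E
```

```text
[[ 0.4277 -0.1591  0.022 ]
 [ 0.4663 -0.1801  0.022 ]
 [ 0.3901 -0.1368  0.022 ]]
t 11.85 pos [ 0.4319 -0.165   0.1325] psi 61.5 j6 -1.59 w 0.0642 F [-1.4  1.   0.1]
(0.4275, -0.1635, 0.06, 61.7) 0.289 0.024 -0.004 -0.001 0.001 0.007  rows~ 2
(0.4275, -0.1635, -0.006, 61.7) 0.553 0.030 -0.004 -0.001 0.001 0.007  rows~ 3
```

Call:
{"op": "arm_command", "data": {"targets": "0.18 0.03 0.006 -0.001 0 0.007 0.5; 0.35 0.03 0.006 -0.001 0 0.007 0.5; 0.45 0.033 0.006 -0.001 0 0.007 0.5; 0.52 0.033 0.006 -0.001 0 0.007 0.5; 0.55 0.033 0.006 -0.001 0 0.007 0.5; 0.55 0.033 0.006 -0.001 0 0.007 0.5"}}

```text
time_s: 12.45
tcp_pos: [0.4283, -0.1609, -0.0061]
tool_rot: [[-0.002, -0.881, 0.474], [0.003, 0.474, 0.881], [-1.0, 0.003, 0.002]]
contact_force: [-1.1, 0.4, -0.1]
grip_width: 0.064
```

```bash
python3 - <<'E'
from h import *
plan((.428,-.161,-.006,61.7))
f=shot('wrist','w11.png')
E
```

```text
t 12.45 pos [ 0.4283 -0.1609 -0.0061] psi 61.7 j6 -1.59 w 0.064 F [-1.1  0.4 -0.1]
(0.428, -0.161, -0.006, 61.7) -0.001 0.001 -0.001 0.000 0.001 -0.001  rows~ 1
```

View pics/w11.png

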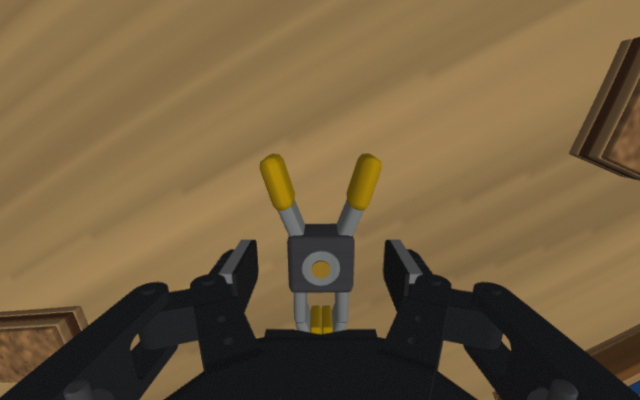

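Spring_small's pivot is centred between the pads at pixel (321,268). Closing and lifting.

Call:
{"op": "arm_command", "data": {"targets": "0 0 0 0 0 0 -0.3; 0 0 0 0 0 0 -1; 0 0 0 0 0 0 -1; 0 0 0 0 0 0 -1; 0 0 0 0 0 0 -1; -0.2 0 0 0 0 0 -1; -0.4 0 0 0 0 0 -1; -0.55 0 0 0 0 0 -1"}}

```text
time_s: 13.3
tcp_pos: [0.4293, -0.1618, 0.1347]
tool_rot: [[0.002, -0.881, 0.474], [0.002, 0.474, 0.881], [-1.0, -0.001, 0.002]]
contact_force: [0.3, -0.7, 0.9]
grip_width: 0.0295
```

```bash
python3 - <<'E'
from h import *
plan((.615,-.304,.13,94),(.615,-.304,.05,94))
E
```

```text
t 13.3 pos [ 0.4293 -0.1618  0.1347] psi 61.7 j6 -1.59 w 0.0295 F [ 0.3 -0.7  0.9]
(0.615, -0.304, 0.13, 94) 0.019 -0.924 -0.149 -0.179 0.001 0.000  rows~ 5
(0.615, -0.304, 0.05, 94) 0.339 -0.923 -0.150 -0.179 0.001 0.000  rows~ 5
```

Call:
{"op": "arm_command", "data": {"targets": "0.02 -0.923 -0.15 -0.179 0 0 -1; 0.02 -0.923 -0.15 -0.179 0 0 -1; 0.02 -0.923 -0.15 -0.179 0 0 -1; 0.02 -0.923 -0.15 -0.179 0 0 -1; 0.02 -0.923 -0.15 -0.179 0 0 -1; 0.02 -0.923 -0.15 -0.179 0 0 -1; 0.2 -0.923 -0.15 -0.179 0 0 -1; 0.3 -0.923 -0.15 -0.179 0 0 -1"}}

```text
time_s: 14.1
tcp_pos: [0.6131, -0.3029, 0.0572]
tool_rot: [[-0.001, -0.998, -0.069], [0.004, -0.069, 0.998], [-1.0, 0.001, 0.004]]
contact_force: [-1.2, 0.2, -1.6]
grip_width: 0.0296
```

```bash
python3 - <<'E'
from h import *
plan((.615,-.304,.005,94))
f=shot('scene','s12.png',(160,160,130,90),6)
E
```

```text
t 14.1 pos [ 0.6131 -0.3029  0.0572] psi 93.9 j6 -2.2 w 0.0296 F [-1.2  0.2 -1.6]
(0.615, -0.304, 0.005, 94) 0.209 -0.008 -0.006 -0.000 0.001 -0.000  rows~ 2
```

View pics/s12.png

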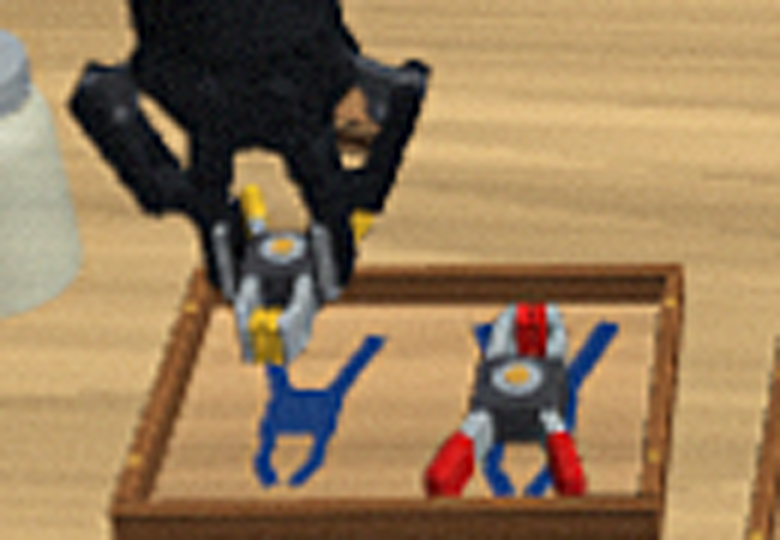

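Call:
{"op": "arm_command", "data": {"targets": "0.08 -0.006 -0.006 0 0 0 -1; 0.15 -0.006 -0.006 0 0 0 -1; 0.19 -0.006 -0.006 0 0 0 -1; 0.21 -0.006 -0.006 0 0 0 -1; 0.218 -0.006 -0.006 0 0 0 -1; 0.222 -0.006 -0.006 0 0 0 -1; 0.222 -0.006 -0.006 0 0 0 -1; 0.222 -0.006 -0.006 0 0 0 -1"}}

```text
time_s: 14.95
tcp_pos: [0.6105, -0.3015, 0.0013]
tool_rot: [[-0.011, -0.998, -0.069], [0.009, -0.069, 0.998], [-1.0, 0.01, 0.01]]
contact_force: [-10.1, 4.6, 17.6]
grip_width: 0.0293
```

```bash
python3 - <<'E'
from h import *
plan()
f=shot('scene','s13.png',(160,160,130,90),6)
f=shot('wrist','w13.png')
plan()
E
```

```text
t 14.95 pos [ 0.6105 -0.3015  0.0013] psi 94.0 j6 -2.2 w 0.0293 F [-10.1   4.6  17.6]
t 15.05 pos [ 0.6105 -0.3015  0.0013] psi 94.0 j6 -2.2 w 0.0293 F [-9.5  4.8 16.8]
```

View pics/s13.png

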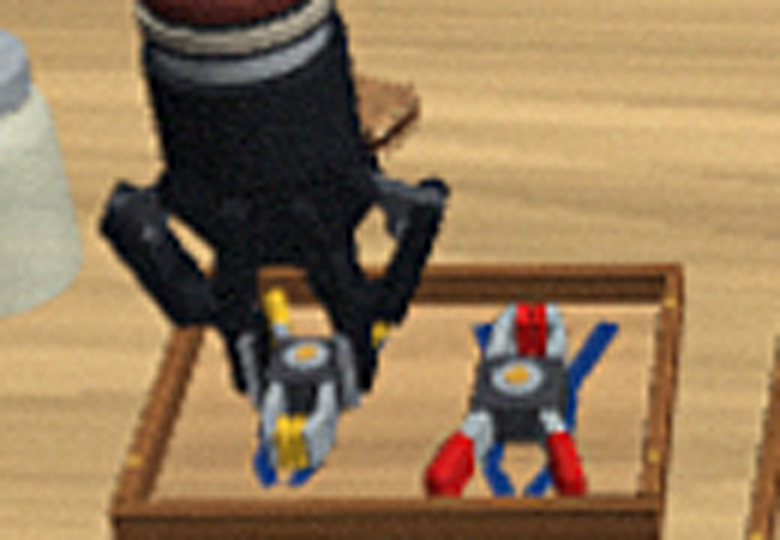

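View pics/w13.png

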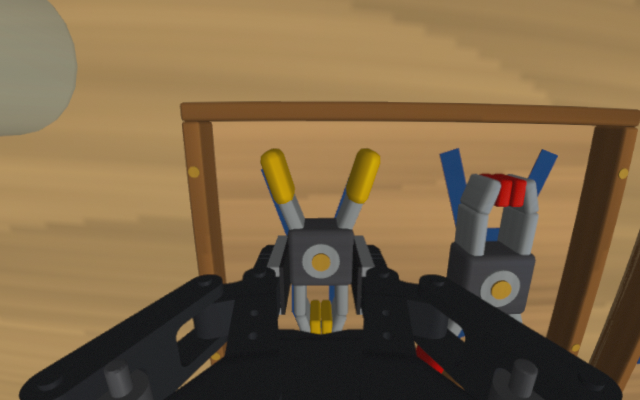

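Call:
{"op": "arm_command", "data": {"targets": "-0.012 0 0 0 0 0 -1; -0.012 0 0 0 0 0 -1; -0.012 0 0 0 0 0 -1"}}

```text
time_s: 15.35
tcp_pos: [0.6112, -0.3019, 0.005]
tool_rot: [[-0.009, -0.998, -0.069], [0.008, -0.069, 0.998], [-1.0, 0.009, 0.009]]
contact_force: [-1.0, -0.2, -1.8]
grip_width: 0.0295
```

```bash
python3 - <<'E'
from h import *
plan();print(observe()['ft_torque'])
E
```

```text
t 15.35 pos [ 0.6112 -0.3019  0.005 ] psi 94.0 j6 -2.2 w 0.0295 F [-1.  -0.2 -1.8]
[-0.02615015 -0.02421608 -0.00604629]
```

Call:
{"op": "arm_command", "data": {"targets": "0.004 0 0 0 0 0 -1; 0.004 0 0 0 0 0 -1; 0.004 0 0 0 0 0 -1"}}

```text
time_s: 15.65
tcp_pos: [0.6108, -0.3016, 0.0032]
tool_rot: [[-0.01, -0.998, -0.069], [0.009, -0.069, 0.998], [-1.0, 0.01, 0.009]]
contact_force: [-0.1, 0.3, -1.4]
grip_width: 0.0297
```

Call:
{"op": "arm_command", "data": {"targets": "0.004 0 0 0 0 0 -1; 0.004 0 0 0 0 0 -1; 0.004 0 0 0 0 0 -1"}}

```text
time_s: 15.95
tcp_pos: [0.6106, -0.3016, 0.002]
tool_rot: [[-0.011, -0.998, -0.069], [0.009, -0.069, 0.998], [-1.0, 0.01, 0.01]]
contact_force: [0.4, 0.1, -1.2]
grip_width: 0.0293
```

```bash
python3 - <<'E'
from h import *
plan();print(observe()['ft_torque'])
f=grab_frame('scene')
a=f['pixels'][200:250,170:240];cv2.imwrite('pics/s14.png',cv2.resize(a,(770,550),interpolation=cv2.INTER_CUBIC))
for h in (.02,.027,.032,.037): print(h,((w2px(f,[[.6115,-.302,h]])-[160,160])*6).round())
E
```

```text
t 15.95 pos [ 0.6106 -0.3016  0.002 ] psi 94.0 j6 -2.2 w 0.0293 F [ 0.4  0.1 -1.2]
[-0.02402409 -0.04072299  0.00208646]
0.02 [[302. 374.]]
0.027 [[300. 361.]]
0.032 [[298. 351.]]
0.037 [[297. 341.]]
```

View pics/s14.png

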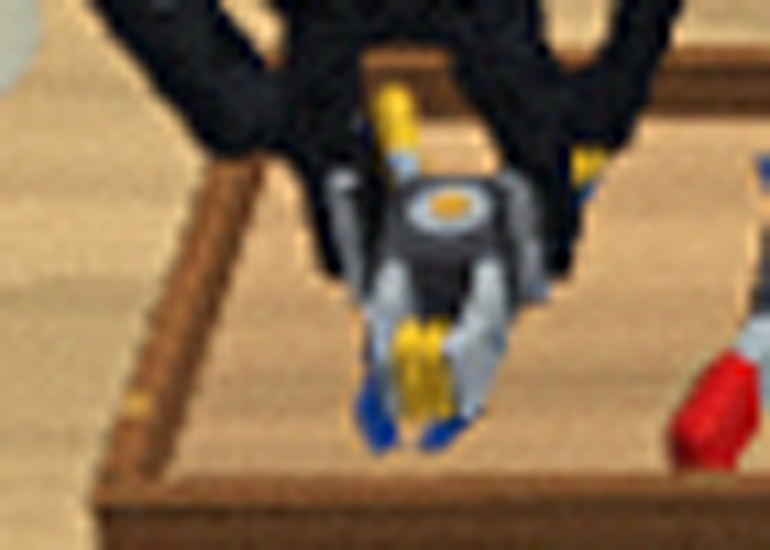

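Call:
{"op": "arm_command", "data": {"targets": "0.002 0 0 0 0 0 -1; 0.002 0 0 0 0 0 -1; 0.002 0 0 0 0 0 -0.2; 0.002 0 0 0 0 0 0; 0.002 0 0 0 0 0 0.05; 0.002 0 0 0 0 0 0.05"}}

```text
time_s: 16.6
tcp_pos: [0.6107, -0.3017, 0.0017]
tool_rot: [[-0.01, -0.998, -0.069], [0.009, -0.069, 0.998], [-1.0, 0.01, 0.01]]
contact_force: [0.7, -0.6, 0.9]
grip_width: 0.0446
```

Call:
{"op": "arm_command", "data": {"targets": "-0.06 0 0 0 0 0 0.05; -0.16 0 0 0 0 0 0.05; -0.36 0 0 0 0 0 0.05; -0.5 0 0 0 0 0 0.05; -0.5 0 0 0 0 0 0.3"}}

```text
time_s: 17.1
tcp_pos: [0.6172, -0.3059, 0.1367]
tool_rot: [[0.003, -0.998, -0.069], [0.0, -0.069, 0.998], [-1.0, -0.003, 0.0]]
contact_force: [0.2, 0.1, 0.8]
grip_width: 0.055
```

```bash
python3 - <<'E'
from h import *
f=shot('scene','s15.png',(160,160,130,90),6)
plan((.397,-.345,.13,-21.3),(.397,-.345,.13,158.7))
E
```

```text
t 17.15 pos [ 0.6153 -0.3047  0.1332] psi 94.0 j6 -2.2 w 0.0556 F [ 0.3  0.  -1.6]
(0.397, -0.345, 0.13, -21.3) 0.013 0.882 -0.100 0.640 0.000 -0.001  rows~ 14
(0.397, -0.345, 0.13, 158.7) 0.013 0.882 -0.100 -0.360 0.001 0.000  rows~ 8
```

View pics/s15.png

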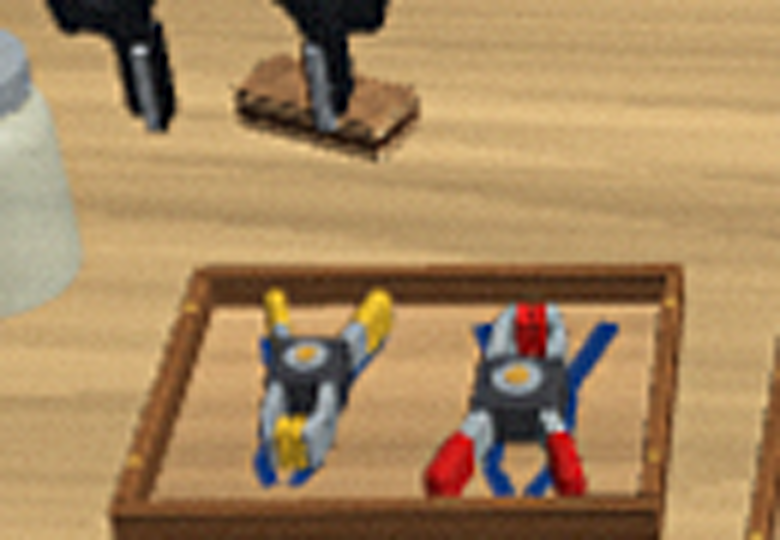

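Call:
{"op": "arm_command", "data": {"targets": "0 0.88 -0.1 0.64 0 0 0.7; 0 0.88 -0.1 0.64 0 0 0.7; 0 0.88 -0.1 0.64 0 0 0.7; 0 0.88 -0.1 0.64 0 0 0.7; 0 0.88 -0.1 0.64 0 0 0.7; 0 0.88 -0.1 0.64 0 0 0.7; 0 0.88 -0.1 0.64 0 0 0.7; 0 0.88 -0.1 0.64 0 0 0.7"}}

```text
time_s: 17.95
tcp_pos: [0.3965, -0.3443, 0.1326]
tool_rot: [[-0.005, -0.419, 0.908], [0.009, 0.908, 0.419], [-1.0, 0.01, -0.0]]
contact_force: [0.6, 0.8, -0.0]
grip_width: 0.0726
```

```bash
python3 - <<'E'
from h import *
plan((.397,-.345,.13,-21.3))
E
```

```text
t 17.95 pos [ 0.3965 -0.3443  0.1326] psi 24.8 j6 -1.28 w 0.0726 F [ 0.6  0.8 -0. ]
(0.397, -0.345, 0.13, -21.3) 0.010 -0.004 0.001 0.256 -0.001 -0.003  rows~ 6
```

Call:
{"op": "arm_command", "data": {"targets": "0 -0.004 0 0.256 0 -0.003 0.7; 0 -0.004 0 0.256 0 -0.003 0.7; 0 -0.004 0 0.256 0 -0.003 0.7; 0 -0.004 0 0.256 0 -0.003 0.7; 0 -0.004 0 0.256 0 -0.003 0.7; 0 -0.004 0 0.256 0 -0.003 0.7; 0 -0.004 0 0.256 0 -0.003 0.7"}}

```text
time_s: 18.65
tcp_pos: [0.3962, -0.3444, 0.1317]
tool_rot: [[-0.006, 0.363, 0.932], [0.002, 0.932, -0.363], [-1.0, -0.0, -0.006]]
contact_force: [-0.1, 0.3, 0.6]
grip_width: 0.0729
```

```bash
python3 - <<'E'
from h import *
f=shot('wrist','w16.png')
plan()
for o in outline_of(f,'pad_long')[:1]:
    print(o['score'],cv2.minAreaRect(np.argwhere(o['region'])[:,::-1].astype(np.float32)))
    print(px2w(f,[(320,190)],.022))
E
```

```text
t 18.7 pos [ 0.3963 -0.3445  0.1318] psi -21.2 j6 -0.48 w 0.0725 F [-0.4  1.   0.3]
0.9 ((321.5, 193.5), (41.0, 87.0), 0.0)
[[ 0.39706676 -0.33808453  0.022     ]]
```

View pics/w16.png

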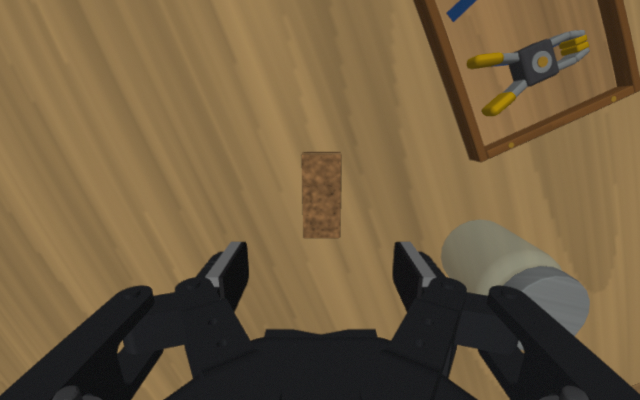

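```bash
python3 - <<'E'
from h import *
plan((.397,-.342,.05,-21.3),(.397,-.342,-.006,-21.3))
E
```

```text
t 18.75 pos [ 0.3964 -0.3446  0.1319] psi -21.2 j6 -0.48 w 0.0726 F [0.3 0.7 0. ]
(0.397, -0.342, 0.05, -21.3) 0.328 0.011 0.000 0.001 -0.002 0.000  rows~ 2
(0.397, -0.342, -0.006, -21.3) 0.552 0.011 0.001 0.001 -0.002 0.000  rows~ 3
```

Call:
{"op": "arm_command", "data": {"targets": "0.18 0.01 0 0.001 -0.002 0 0.7; 0.35 0.01 0 0.001 -0.002 0 0.7; 0.45 0.011 0 0.001 -0.002 0 0.7; 0.52 0.011 0 0.001 -0.002 0 0.7; 0.55 0.011 0 0.001 -0.002 0 0.7; 0.55 0.011 0 0.001 -0.002 0 0.7; 0.55 0.011 0 0.001 -0.002 0 0; 0.55 0.011 0 0.001 -0.002 0 -1"}}

```text
time_s: 19.55
tcp_pos: [0.3977, -0.343, -0.0041]
tool_rot: [[0.003, 0.364, 0.931], [-0.003, 0.931, -0.364], [-1.0, -0.002, 0.004]]
contact_force: [-0.8, 0.1, 0.2]
grip_width: 0.0444
```

Call:
{"op": "arm_command", "data": {"targets": "0 0 0 0 0 0 -1; 0 0 0 0 0 0 -1; 0 0 0 0 0 0 -1; 0 0 0 0 0 0 -1; -0.2 0 0 0 0 0 -1; -0.4 0 0 0 0 0 -1; -0.55 0 0 0 0 0 -1; -0.55 0 0 0 0 0 -1"}}

```text
time_s: 20.35
tcp_pos: [0.4008, -0.3464, 0.1401]
tool_rot: [[0.011, 0.364, 0.931], [-0.013, 0.931, -0.364], [-1.0, -0.008, 0.015]]
contact_force: [-0.8, -0.6, -0.5]
grip_width: 0.0347
```

```bash
python3 - <<'E'
from h import *
f=shot('wrist','w17.png')
plan((.45,-.1,.13,-50),(.6,.205,.13,-90))
E
```

```text
t 20.4 pos [ 0.3992 -0.3446  0.1369] psi -21.4 j6 -0.47 w 0.0342 F [-0.9  0.1 -1.2]
(0.45, -0.1, 0.13, -50) 0.020 0.985 -0.167 0.159 0.004 0.001  rows~ 5
(0.6, 0.205, 0.13, -90) 0.014 2.340 -0.053 0.381 0.004 -0.000  rows~ 12
```

View pics/w17.png

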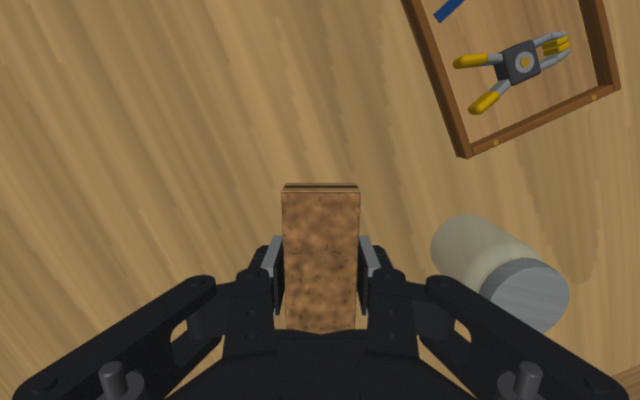

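Call:
{"op": "arm_command", "data": {"targets": "0.02 0.985 -0.1 0.2 0.004 0 -1; 0.02 0.985 -0.1 0.2 0.004 0 -1; 0.02 0.985 -0.1 0.2 0.004 0 -1; 0.02 0.985 -0.1 0.2 0.004 0 -1; 0.02 0.985 -0.1 0.2 0.004 0 -1; 0.02 0.985 -0.1 0.2 0.004 0 -1"}}

```text
time_s: 21.0
tcp_pos: [0.464, -0.1016, 0.1276]
tool_rot: [[-0.007, 0.841, 0.541], [0.002, 0.541, -0.841], [-1.0, -0.004, -0.006]]
contact_force: [-0.3, -0.1, -0.3]
grip_width: 0.0346
```

```bash
python3 - <<'E'
from h import *
plan((.6,.298,.13,-90))
E
```

```text
t 21.0 pos [ 0.464  -0.1016  0.1276] psi -57.2 j6 0.64 w 0.0346 F [-0.3 -0.1 -0.3]
(0.6, 0.298, 0.13, -90) -0.009 1.322 -1.050 0.182 -0.001 0.002  rows~ 9
```

Call:
{"op": "arm_command", "data": {"targets": "-0.01 0.95 -0.75 0.182 0 0.002 -1; -0.01 0.95 -0.75 0.182 0 0.002 -1; -0.01 0.95 -0.75 0.182 0 0.002 -1; -0.01 0.95 -0.75 0.182 0 0.002 -1; -0.01 0.95 -0.75 0.182 0 0.002 -1; -0.01 0.95 -0.75 0.182 0 0.002 -1; -0.01 0.95 -0.75 0.182 0 0.002 -1; -0.01 0.95 -0.75 0.182 0 0.002 -1"}}

```text
time_s: 21.8
tcp_pos: [0.5614, 0.188, 0.1277]
tool_rot: [[-0.004, 1.0, 0.004], [0.005, 0.004, -1.0], [-1.0, -0.004, -0.005]]
contact_force: [-1.4, -0.3, -1.4]
grip_width: 0.0342
```

```bash
python3 - <<'E'
from h import *
plan((.6,.298,.13,-90),(.6,.298,.03,-90))
E
```

```text
t 21.8 pos [0.5614 0.188  0.1277] psi -89.8 j6 1.77 w 0.0342 F [-1.4 -0.3 -1.4]
(0.6, 0.298, 0.13, -90) -0.008 0.156 -0.439 0.001 -0.002 0.001  rows~ 3
(0.6, 0.298, 0.03, -90) 0.392 0.158 -0.437 0.001 -0.002 0.001  rows~ 4
```

Call:
{"op": "arm_command", "data": {"targets": "0 0.156 -0.439 0.001 -0.002 0.001 -1; 0 0.156 -0.439 0.001 -0.002 0.001 -1; 0 0.156 -0.439 0.001 -0.002 0.001 -1; 0.15 0.157 -0.438 0.001 -0.002 0.001 -1; 0.3 0.157 -0.438 0.001 -0.002 0.001 -1; 0.39 0.158 -0.437 0.001 -0.002 0.001 -1; 0.39 0.158 -0.437 0.001 -0.002 0.001 -1"}}

```text
time_s: 22.5
tcp_pos: [0.5939, 0.2946, 0.023]
tool_rot: [[-0.014, 1.0, 0.001], [-0.007, 0.0, -1.0], [-1.0, -0.014, 0.007]]
contact_force: [-1.4, -0.2, -1.1]
grip_width: 0.0346
```

```bash
python3 - <<'E'
from h import *
plan((.6,.298,.004,-90))
f=shot('scene','s18.png',(380,160,130,90),6)
E
```

```text
t 22.5 pos [0.5939 0.2946 0.023 ] psi -90.0 j6 1.93 w 0.0346 F [-1.4 -0.2 -1.1]
(0.6, 0.298, 0.004, -90) 0.075 0.025 -0.014 0.000 0.002 0.005  rows~ 1
```

View pics/s18.png

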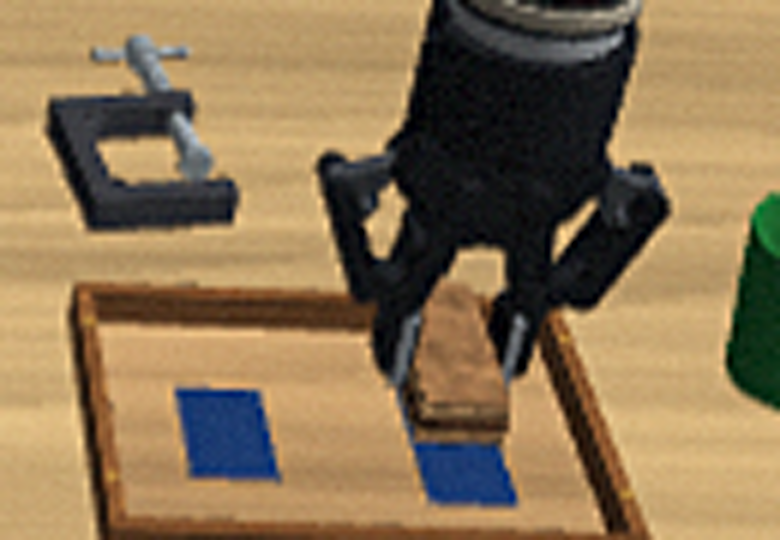

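Call:
{"op": "arm_command", "data": {"targets": "0.04 0.025 -0.014 0 0.002 0.005 -1; 0.06 0.025 -0.014 0 0.002 0.005 -1; 0.075 0.025 -0.014 0 0.002 0.005 -1; 0.075 0.025 -0.014 0 0.002 0.005 -1; 0.075 0.025 -0.014 0 0.002 0.005 -1"}}

```text
time_s: 23.05
tcp_pos: [0.6029, 0.2991, 0.0082]
tool_rot: [[0.008, 1.0, 0.0], [0.002, 0.0, -1.0], [-1.0, 0.008, -0.002]]
contact_force: [0.4, -0.2, -0.3]
grip_width: 0.0347
```

Call:
{"op": "arm_command", "data": {"targets": "0.012 0 0 0 0 0.0 -1; 0.016 0 0 0 0 0 -1; 0.02 0 0 0 0 0 -1; 0.02 0 0 0 0 0 -1"}}

```text
time_s: 23.45
tcp_pos: [0.6028, 0.299, 0.003]
tool_rot: [[0.007, 1.0, 0.0], [0.002, 0.0, -1.0], [-1.0, 0.007, -0.002]]
contact_force: [0.5, -0.1, 0.3]
grip_width: 0.0347
```

Call:
{"op": "arm_command", "data": {"targets": "0.005 0 0 0 0 0.0 -1; 0.005 0 0 0 0 0 -1; 0.005 0 0 0 0 0 -1"}}

```text
time_s: 23.75
tcp_pos: [0.6031, 0.2992, 0.0021]
tool_rot: [[0.008, 1.0, 0.0], [0.002, 0.0, -1.0], [-1.0, 0.008, -0.002]]
contact_force: [0.4, 0.3, 2.0]
grip_width: 0.0339
```

Call:
{"op": "arm_command", "data": {"targets": "0 0 0 0 0 0 -0.1; 0 0 0 0 0 0 0.1; 0 0 0 0 0 0 0.15; 0 0 0 0 0 0 0.15; -0.06 0 0 0 0 0 0.15; -0.2 0 0 0 0 0 0.15; -0.4 0 0 0 0 0 0.15; -0.5 0 0 0 0 0 0.15"}}

```text
time_s: 24.55
tcp_pos: [0.6048, 0.3, 0.1334]
tool_rot: [[0.015, 1.0, 0.001], [0.004, 0.0, -1.0], [-1.0, 0.015, -0.004]]
contact_force: [1.1, 0.3, 1.1]
grip_width: 0.049
```

```bash
python3 - <<'E'
from h import *
f=shot('scene','s19.png',(380,160,130,90),6)
plan((.437,.006,.13,44.2-180),(.437,.006,.13,44.2))
E
```

```text
t 24.6 pos [0.6071 0.301  0.1379] psi -90.0 j6 1.93 w 0.0491 F [ 1.1 -0.1  2.5]
(0.437, 0.006, 0.13, -135.8) 0.009 -0.682 1.180 0.255 -0.005 -0.006  rows~ 7
(0.437, 0.006, 0.13, 44.2) 0.009 -0.682 1.180 -0.745 0.007 -0.006  rows~ 16
```

View pics/s19.png

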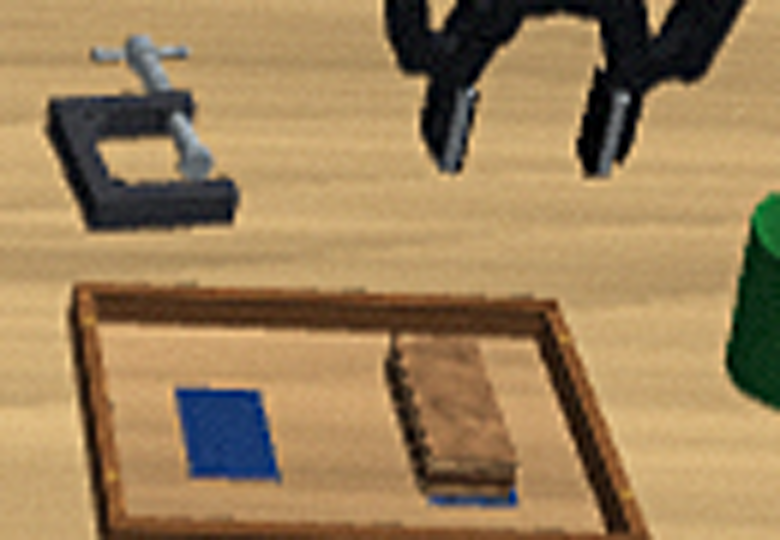

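Call:
{"op": "arm_command", "data": {"targets": "0 -0.57 0.98 -0.745 0.007 -0.006 0.6; 0 -0.57 0.98 -0.745 0.007 -0.006 0.6; 0 -0.57 0.98 -0.745 0.007 -0.006 0.6; 0 -0.57 0.98 -0.745 0.007 -0.006 0.6; 0 -0.57 0.98 -0.745 0.007 -0.006 0.6; 0 -0.57 0.98 -0.745 0.007 -0.006 0.6; 0 -0.57 0.98 -0.745 0.007 -0.006 0.6; 0 -0.57 0.98 -0.745 0.007 -0.006 0.6"}}

```text
time_s: 25.4
tcp_pos: [0.4646, 0.0548, 0.1342]
tool_rot: [[0.005, 0.37, 0.929], [0.003, 0.929, -0.37], [-1.0, 0.005, 0.003]]
contact_force: [-0.1, -0.4, 0.1]
grip_width: 0.0684
```

```bash
python3 - <<'E'
from h import *
plan((.437,.006,.13,44.2))
E
```

```text
t 25.4 pos [0.4646 0.0548 0.1342] psi -21.7 j6 0.34 w 0.0684 F [-0.1 -0.4  0.1]
(0.437, 0.006, 0.13, 44.2) 0.016 -0.222 -0.030 -0.366 0.002 -0.001  rows~ 8
```

Call:
{"op": "arm_command", "data": {"targets": "0 -0.222 -0.03 -0.366 0.002 0 0.6; 0 -0.222 -0.03 -0.366 0.002 0 0.6; 0 -0.222 -0.03 -0.366 0.002 0 0.6; 0 -0.222 -0.03 -0.366 0.002 0 0.6; 0 -0.222 -0.03 -0.366 0.002 0 0.6; 0 -0.222 -0.03 -0.366 0.002 0 0.6; 0 -0.222 -0.03 -0.366 0.002 0 0.6; 0 -0.222 -0.03 -0.366 0.002 0 0.6"}}

```text
time_s: 26.2
tcp_pos: [0.4372, 0.006, 0.1348]
tool_rot: [[0.0, -0.7, 0.714], [0.002, 0.714, 0.7], [-1.0, 0.001, 0.001]]
contact_force: [-0.5, -0.1, 0.1]
grip_width: 0.0681
```

```bash
python3 - <<'E'
from h import *
f=shot('wrist','w20.png')
print(w2px(f,[[.437,.006,.022]]))
for o in outline_of(f,'pad_short')[:1]:
    r=cv2.minAreaRect(np.argwhere(o['region'])[:,::-1].astype(np.float32));print(o['score'],r,px2w(f,[r[0]],.022))
plan((.437,.006,.05,44.2),(.437,.006,-.006,44.2))
E
```

```text
[[319.54830639 195.80566724]]
0.72 ((320.0, 190.0), (64.0, 40.0), 90.0) [[0.43346133 0.01021641 0.022     ]]
t 26.3 pos [0.4373 0.006  0.1346] psi 44.1 j6 -0.92 w 0.0684 F [-0.2 -0.3  0.4]
(0.437, 0.006, 0.05, 44.2) 0.339 0.000 -0.001 -0.000 0.000 -0.000  rows~ 2
(0.437, 0.006, -0.006, 44.2) 0.563 -0.000 -0.002 -0.000 0.000 -0.000  rows~ 3
```

View pics/w20.png

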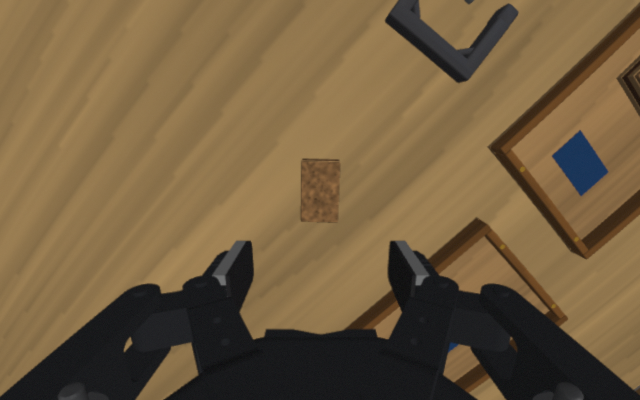

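Call:
{"op": "arm_command", "data": {"targets": "0.18 0.012 0 0 0 0 0.6; 0.35 0.012 0 0 0 0 0.6; 0.45 0.012 0 0 0 0 0.6; 0.52 0.012 0 0 0 0 0.6; 0.56 0.012 0 0 0 0 0.6; 0.56 0.012 0 0 0 0 0.6; 0.56 0.012 0 0 0 0 0; 0.56 0.012 0 0 0 0 -1"}}

```text
time_s: 27.1
tcp_pos: [0.4366, 0.0083, -0.004]
tool_rot: [[0.003, -0.696, 0.718], [0.002, 0.718, 0.696], [-1.0, -0.001, 0.003]]
contact_force: [-0.7, 0.4, -0.3]
grip_width: 0.0404
```

Call:
{"op": "arm_command", "data": {"targets": "0 0 0 0 0 0 -1; 0 0 0 0 0 0 -1; 0 0 0 0 0 0 -1; 0 0 0 0 0 0 -1"}}

```text
time_s: 27.5
tcp_pos: [0.4371, 0.0082, -0.0035]
tool_rot: [[0.004, -0.696, 0.718], [0.001, 0.718, 0.696], [-1.0, -0.002, 0.004]]
contact_force: [0.2, -0.4, 3.9]
grip_width: 0.0346
```

Call:
{"op": "arm_command", "data": {"targets": "-0.2 0 0 0 0 0 -1; -0.4 0 0 0 0 0 -1; -0.55 0 0 0 0 0 -1; -0.55 0 0 0 0 0 -1"}}

```text
time_s: 27.9
tcp_pos: [0.4418, 0.0073, 0.1403]
tool_rot: [[0.017, -0.696, 0.718], [-0.0, 0.718, 0.696], [-1.0, -0.012, 0.012]]
contact_force: [-0.3, -0.1, 0.6]
grip_width: 0.0343
```

```bash
python3 - <<'E'
from h import *
f=shot('wrist','w21.png')
plan((.604,.205,.13,90),(.604,.205,.05,90))
E
```

```text
t 27.95 pos [0.4395 0.0076 0.1373] psi 44.1 j6 -0.91 w 0.0346 F [ 0.1 -0.3 -0.1]
(0.604, 0.205, 0.13, 90) 0.037 0.109 1.022 -0.255 0.002 0.003  rows~ 6
(0.604, 0.205, 0.05, 90) 0.357 0.112 1.019 -0.255 0.002 0.003  rows~ 6
```

View pics/w21.png

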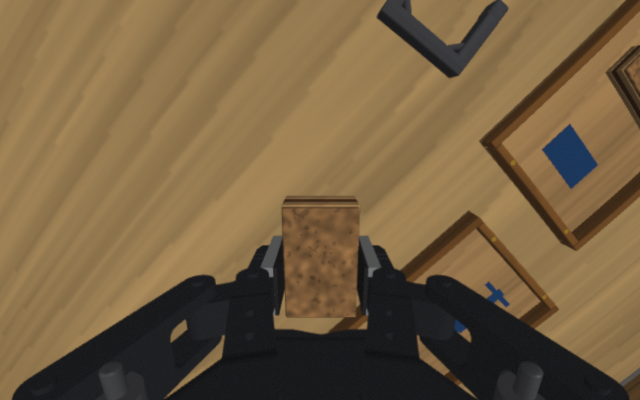

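Call:
{"op": "arm_command", "data": {"targets": "0.02 0.109 1 -0.255 0.002 0.003 -1; 0.02 0.109 1 -0.255 0.002 0.003 -1; 0.02 0.109 1 -0.255 0.002 0.003 -1; 0.02 0.109 1 -0.255 0.002 0.003 -1; 0.02 0.109 1 -0.255 0.002 0.003 -1; 0.02 0.109 1 -0.255 0.002 0.003 -1; 0.2 0.11 1 -0.255 0.002 0.003 -1; 0.34 0.11 1 -0.255 0.002 0.003 -1"}}

```text
time_s: 28.75
tcp_pos: [0.5996, 0.2017, 0.0508]
tool_rot: [[-0.002, -1.0, -0.001], [-0.002, -0.001, 1.0], [-1.0, 0.002, -0.002]]
contact_force: [-0.4, -0.4, -1.7]
grip_width: 0.034
```

```bash
python3 - <<'E'
from h import *
plan((.604,.204,.03,90),(.604,.204,.008,90))
f=shot('scene','s22.png',(380,160,130,90),6)
E
```

```text
t 28.75 pos [0.5996 0.2017 0.0508] psi 90.1 j6 -1.36 w 0.034 F [-0.4 -0.4 -1.7]
(0.604, 0.204, 0.03, 90) 0.083 -0.018 0.009 0.000 -0.001 -0.001  rows~ 1
(0.604, 0.204, 0.008, 90) 0.171 -0.018 0.009 0.000 -0.001 -0.001  rows~ 1
```

View pics/s22.png

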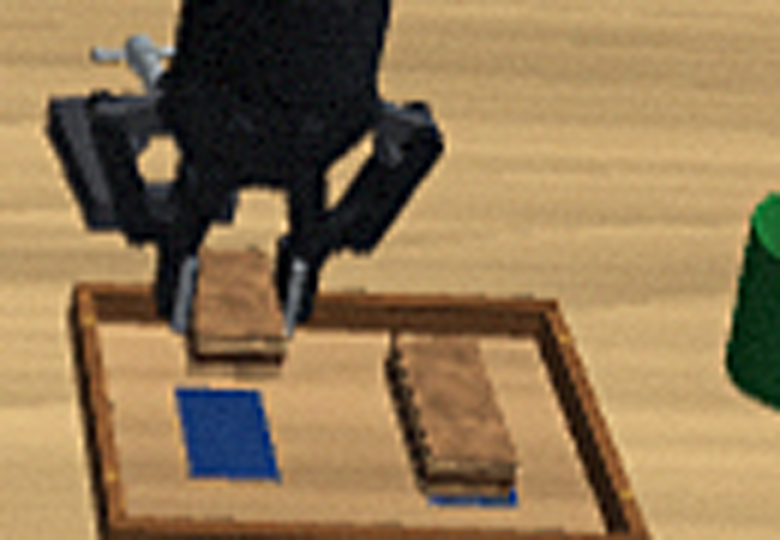

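Call:
{"op": "arm_command", "data": {"targets": "0.08 -0.018 0.009 0 -0.001 0 -1; 0.13 -0.018 0.009 0 -0.001 0 -1; 0.155 -0.018 0.009 0 -0.001 0 -1; 0.17 -0.018 0.009 0 -0.001 0 -1; 0.18 -0.018 0.009 0 -0.001 0 -1; 0.18 -0.018 0.009 0 -0.001 0 -1"}}

```text
time_s: 29.4
tcp_pos: [0.5963, 0.2018, 0.0018]
tool_rot: [[-0.019, -1.0, -0.001], [-0.003, -0.0, 1.0], [-1.0, 0.019, -0.003]]
contact_force: [-8.7, -1.5, 14.1]
grip_width: 0.0346
```

Call:
{"op": "arm_command", "data": {"targets": "0.006 0 0 0 0 0 -1; 0.008 0 0 0 0 0 -1; 0.008 0 0 0 0 0 -1"}}

```text
time_s: 29.7
tcp_pos: [0.5979, 0.2021, 0.0018]
tool_rot: [[-0.016, -1.0, -0.001], [-0.002, -0.0, 1.0], [-1.0, 0.016, -0.002]]
contact_force: [-2.5, -1.2, 6.2]
grip_width: 0.0343
```

Call:
{"op": "arm_command", "data": {"targets": "-0.004 0 0 0 0 0 -0.1; -0.004 0 0 0 0 0 0.1; -0.004 0 0 0 0 0 0.15; -0.004 0 0 0 0 0 0.15; -0.06 0 0 0 0 0 0.15; -0.2 0 0 0 0 0 0.15; -0.4 0 0 0 0 0 0.15; -0.5 0 0 0 0 0 0.15"}}

```text
time_s: 30.5
tcp_pos: [0.6026, 0.2031, 0.1325]
tool_rot: [[-0.009, -1.0, -0.001], [-0.001, -0.001, 1.0], [-1.0, 0.009, -0.001]]
contact_force: [0.4, -0.1, 1.0]
grip_width: 0.0491
```

```bash
python3 - <<'E'
from h import *
f=shot('scene','s23.png',(380,160,130,90),6)
plan((.410,.161,.15,98.3))
E
```

```text
t 30.55 pos [0.6052 0.2037 0.1368] psi 90.0 j6 -1.36 w 0.049 F [1.1 0.2 2.1]
(0.41, 0.161, 0.15, 98.3) -0.051 0.781 -0.170 -0.046 0.000 -0.001  rows~ 5
```

View pics/s23.png

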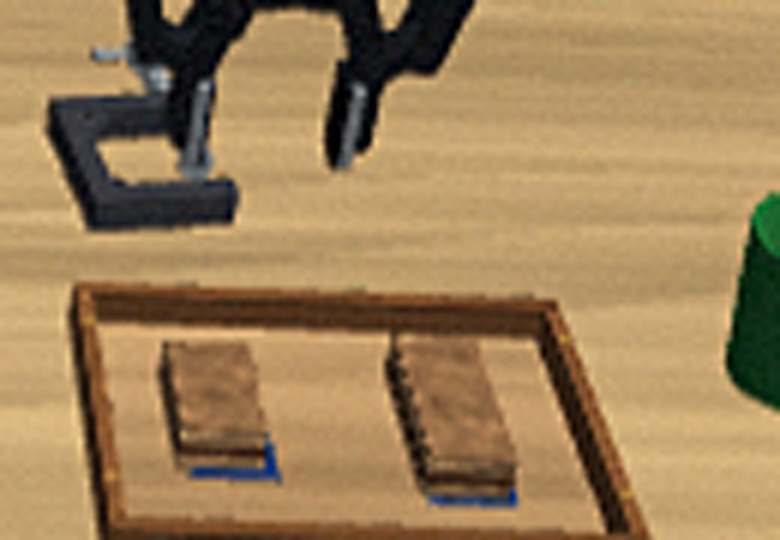

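Both pads lie inside their tray. Next the G-clamp, fingers pre-opened to about 40 mm.

Call:
{"op": "arm_command", "data": {"targets": "-0.05 0.76 -0.17 -0.046 0 0 -0.06; -0.05 0.76 -0.17 -0.046 0 0 -0.06; -0.05 0.76 -0.17 -0.046 0 0 -0.06; -0.05 0.76 -0.17 -0.046 0 0 -0.06; -0.05 0.781 -0.17 -0.046 0 0 -0.06; -0.05 0.781 -0.17 -0.046 0 0 -0.06"}}

```text
time_s: 31.15
tcp_pos: [0.4094, 0.1611, 0.1503]
tool_rot: [[-0.0, -0.989, -0.145], [0.001, -0.145, 0.989], [-1.0, 0.0, 0.001]]
contact_force: [0.7, 0.3, 0.1]
grip_width: 0.0398
```

```bash
python3 - <<'E'
from h import *
f=shot('wrist','w24.png');t=grab_frame('top')
plan()
print(w2px(f,[[.41,.161,.02]]))
a=t['pixels'][195:270,230:320];cv2.imwrite('pics/t24.png',cv2.resize(a,(720,600),interpolation=cv2.INTER_CUBIC))
E
```

```text
t 31.25 pos [0.4116 0.1614 0.1507] psi 98.3 j6 -1.5 w 0.0401 F [0.1 0.6 0.4]
[[319.20941516 191.36907176]]
```

View pics/w24.png

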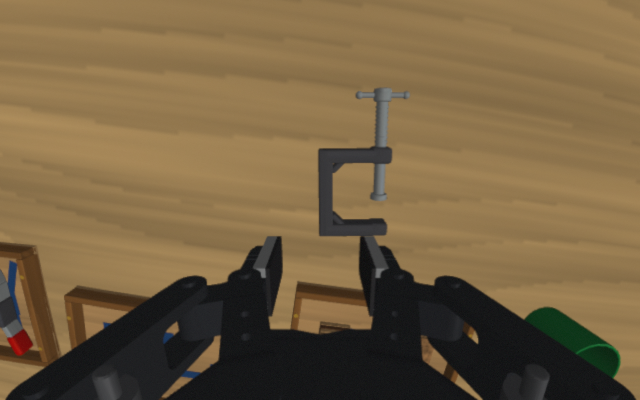

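```bash
python3 - <<'E'
from h import *
f=grab_frame('wrist')
q=px2w(f,[(325.5,192.5),(325,152),(326,233)],.02);print(q.round(4)); d=q[1]-q[2];print(np.degrees(np.arctan2(d[1],d[0])))
plan((*q[0][:2],.05,98.3),(*q[0][:2],.0,98.3))
E
```

```text
[[0.4126 0.1676 0.02  ]
 [0.3737 0.1613 0.02  ]
 [0.4546 0.1743 0.02  ]]
-170.827313450654
t 31.3 pos [0.4118 0.1613 0.1505] psi 98.3 j6 -1.5 w 0.0402 F [1.1 0.5 0.3]
(np.float64(0.41264528689812136), np.float64(0.1675647198392241), 0.05, 98.3) 0.402 -0.007 0.024 0.000 0.000 0.000  rows~ 3
(np.float64(0.41264528689812136), np.float64(0.1675647198392241), 0.0, 98.3) 0.602 -0.007 0.023 0.000 0.000 0.000  rows~ 4
```

Call:
{"op": "arm_command", "data": {"targets": "0.2 -0.002 0.022 0 0 0 -0.06; 0.38 -0.002 0.022 0 0 0 -0.06; 0.46 -0.002 0.022 0 0 0 -0.06; 0.46 -0.002 0.022 0 0 0 -0.06"}}

```text
time_s: 31.7
tcp_pos: [0.4091, 0.1663, 0.032]
tool_rot: [[-0.008, -0.99, -0.144], [-0.001, -0.144, 0.99], [-1.0, 0.008, 0.0]]
contact_force: [-0.7, 0.7, -0.5]
grip_width: 0.0401
```

```bash
python3 - <<'E'
from h import *
f=shot('wrist','w25.png')
plan((.4125,.1667,.0,98.3))
s=observe();R=np.array(s['tool_rot']);p=np.array(s['tcp_pos'])
print(w2px(f,[[p[0],p[1],.02]]))
E
```

```text
t 31.75 pos [0.4111 0.1668 0.0341] psi 98.3 j6 -1.49 w 0.0401 F [ 0.5 -0.5  0.7]
(0.4125, 0.1667, 0.0, 98.3) 0.136 -0.006 -0.001 -0.000 0.000 -0.001  rows~ 1
[[319.20716208 240.65712069]]
```

View pics/w25.png

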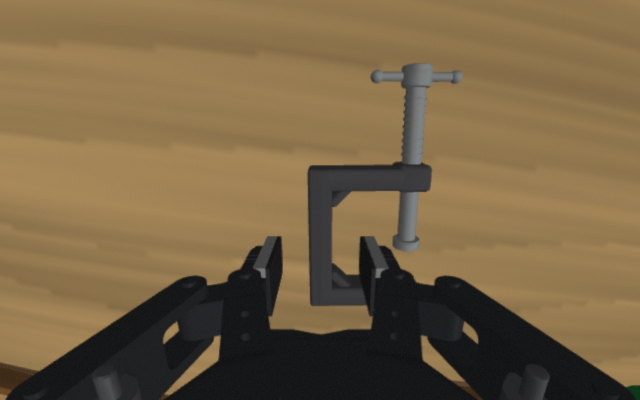

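Call:
{"op": "arm_command", "data": {"targets": "0.05 -0.004 0 0 0 0 -0.06; 0.09 -0.004 0 0 0 0 -0.06; 0.12 -0.004 0 0 0 0 -0.06; 0.128 -0.004 0 0 0 0 -0.06; 0.128 -0.004 0 0 0 0 -0.06; 0.128 -0.004 0 0 0 0 -0.5; 0.128 -0.004 0 0 0 0 -1; 0.128 -0.004 0 0 0 0 -1", "newtons": 100}}

```text
time_s: 32.55
tcp_pos: [0.4126, 0.167, 0.003]
tool_rot: [[-0.003, -0.989, -0.145], [-0.0, -0.145, 0.989], [-1.0, 0.003, 0.0]]
contact_force: [-1.4, -1.0, 6.4]
grip_width: 0.0105
```

Call:
{"op": "arm_command", "data": {"targets": "0 0 0 0 0 0 -1; 0 0 0 0 0 0 -1; 0 0 0 0 0 0 -1; 0 0 0 0 0 0 -1", "newtons": 100}}

```text
time_s: 32.95
tcp_pos: [0.4124, 0.1669, 0.003]
tool_rot: [[-0.003, -0.989, -0.145], [-0.0, -0.145, 0.989], [-1.0, 0.003, 0.0]]
contact_force: [-0.5, -1.1, 1.6]
grip_width: 0.0105
```

Call:
{"op": "arm_command", "data": {"targets": "-0.04 0 0 0 0 0 -1; -0.08 0 0 0 0 0 -1; -0.12 0 0 0 0 0 -1; -0.16 0 0 0 0 0 -1; -0.16 0 0 0 0 0 -1"}}

```text
time_s: 33.45
tcp_pos: [0.4145, 0.1674, 0.0451]
tool_rot: [[0.001, -0.989, -0.145], [0.001, -0.145, 0.989], [-1.0, -0.001, 0.001]]
contact_force: [0.6, 0.3, -3.7]
grip_width: 0.0105
```

```bash
python3 - <<'E'
from h import *
plan();print(observe()['ft_torque'])
f=shot('wrist','w26.png')
f=shot('scene','s26.png',(370,130,100,80),7)
E
```

```text
t 33.45 pos [0.4145 0.1674 0.0451] psi 98.3 j6 -1.49 w 0.0105 F [ 0.6  0.3 -3.7]
[-0.10853261 -0.13488415  0.01863656]
```

View pics/w26.png

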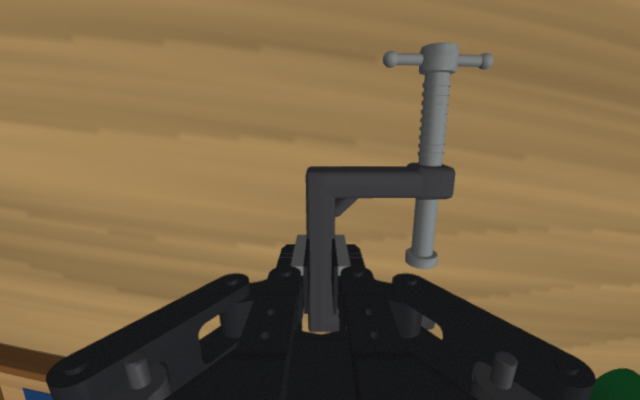

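View pics/s26.png

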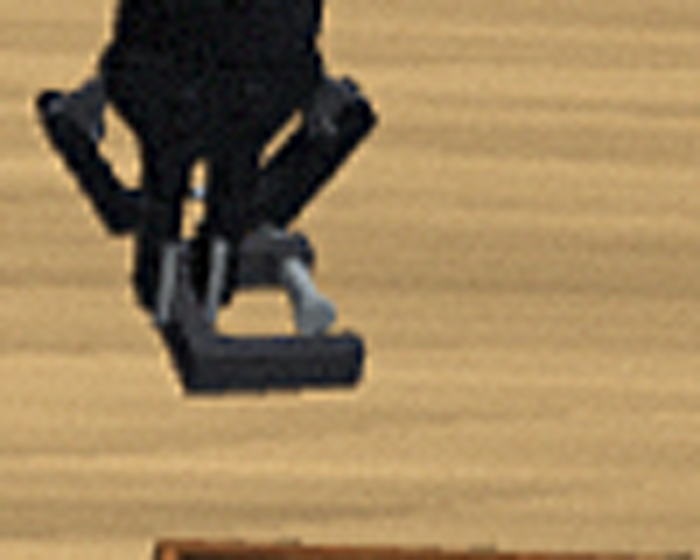

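```bash
python3 - <<'E'
from h import *
plan((.43,.16,.13,98.3),(.6145,-.037,.13,0))
E
```

```text
t 33.55 pos [0.413  0.167  0.0436] psi 98.3 j6 -1.49 w 0.0107 F [-0.3 -0.9 -3.4]
(0.43, 0.16, 0.13, 98.3) -0.346 -0.063 -0.037 0.000 0.000 -0.001  rows~ 2
(0.6145, -0.037, 0.13, 0) -0.347 -0.679 -0.924 0.546 -0.000 -0.001  rows~ 12
```

Call:
{"op": "arm_command", "data": {"targets": "-0.12 0 0 0 0 0 -1; -0.24 0 0 0 0 0 -1; -0.34 0 -0 0 0 0 -1; -0.35 -0.06 -0.08 0.045 0 0 -1; -0.35 -0.12 -0.16 0.09 0 0 -1; -0.35 -0.18 -0.24 0.135 0 0 -1; -0.35 -0.24 -0.32 0.18 0 0 -1; -0.35 -0.3 -0.4 0.225 0 0 -1"}}

```text
time_s: 34.35
tcp_pos: [0.5015, 0.0781, 0.1299]
tool_rot: [[-0.004, -0.843, 0.537], [0.0, 0.537, 0.843], [-1.0, 0.004, -0.002]]
contact_force: [0.3, -0.5, -4.0]
grip_width: 0.0105
```

Call:
{"op": "arm_command", "data": {"targets": "0 0.02 -0.1 0.045 0 0 -1; 0 0.02 -0.1 0.09 0 0 -1; 0 0.02 -0.1 0.135 0 0 -1; 0 0.02 -0.1 0.18 0 0 -1; 0 0.02 -0.1 0.225 0 0 -1; 0 0.02 -0.1 0.27 0 0 -1"}}

```text
time_s: 34.95
tcp_pos: [0.4827, 0.0597, 0.1288]
tool_rot: [[-0.007, -0.149, 0.989], [0.0, 0.989, 0.149], [-1.0, 0.001, -0.007]]
contact_force: [-0.2, 0.7, -3.9]
grip_width: 0.0108
```

```bash
python3 - <<'E'
from h import *
plan((.6145,-.037,.13,0))
E
```

```text
t 34.95 pos [0.4827 0.0597 0.1288] psi 8.6 j6 -0.17 w 0.0108 F [-0.2  0.7 -3.9]
(0.6145, -0.037, 0.13, 0) -0.008 -0.461 0.464 0.048 -0.002 -0.000  rows~ 4
```

Call:
{"op": "arm_command", "data": {"targets": "0 -0.12 0.12 0.02 0 0 -1; 0 -0.24 0.24 0.048 0 0 -1; 0 -0.36 0.36 0.048 -0.002 0 -1; 0 -0.461 0.464 0.048 -0.002 0 -1; 0 -0.461 0.464 0.048 -0.002 0 -1; 0.12 -0.461 0.464 0.048 -0.002 0 -1; 0.22 -0.461 0.464 0.048 -0.002 0 -1; 0.22 -0.461 0.464 0.048 -0.002 0 -1"}}

```text
time_s: 35.75
tcp_pos: [0.6083, -0.0358, 0.0668]
tool_rot: [[-0.014, 0.001, 1.0], [0.003, 1.0, -0.001], [-1.0, 0.003, -0.014]]
contact_force: [-1.4, 0.3, -4.4]
grip_width: 0.0105
```

```bash
python3 - <<'E'
from h import *
plan((.6145,-.037,.03,0),(.6145,-.037,.012,0))
f=shot('scene','s27.png',(260,170,130,110),6)
f=shot('wrist','w27.png')
E
```

```text
t 35.75 pos [ 0.6083 -0.0358  0.0668] psi -0.1 j6 -0.17 w 0.0105 F [-1.4  0.3 -4.4]
(0.6145, -0.037, 0.03, 0) 0.147 -0.005 0.027 -0.000 -0.004 -0.001  rows~ 1
(0.6145, -0.037, 0.012, 0) 0.219 -0.005 0.028 -0.000 -0.004 -0.001  rows~ 2
```

View pics/s27.png

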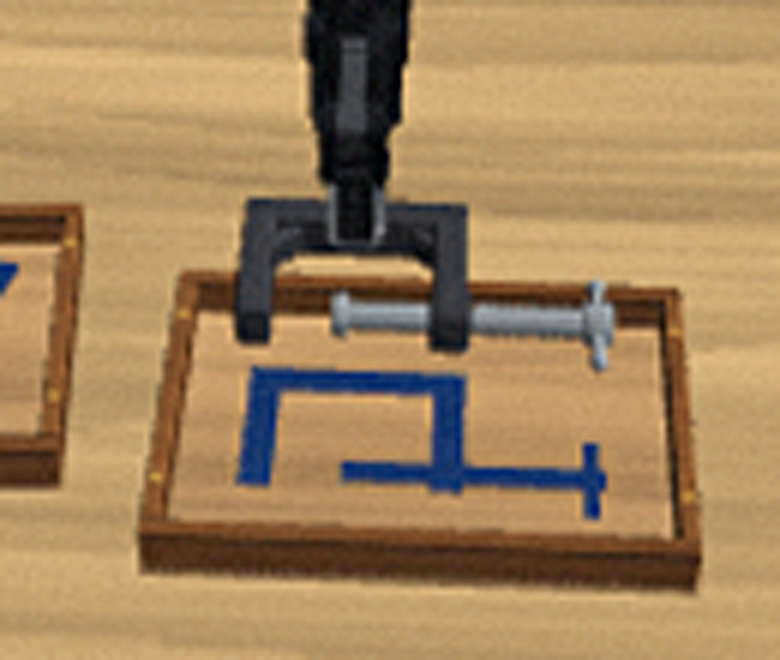

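View pics/w27.png

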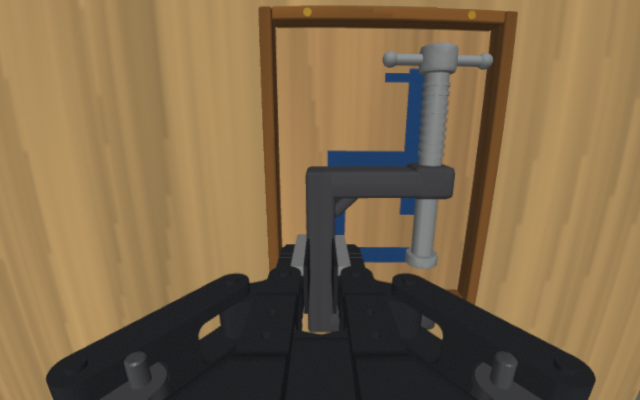

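```bash
python3 - <<'E'
from h import *
f=grab_frame('scene');t=grab_frame('top')
print(px2w(f,[(260+355/6,170+380/6)],.005), px2w(f,[(260+x/6,170+y/6) for x,y in [(183,278),(680,292),(698,548),(142,533)]],.022).mean(0))
plan((.6155,-.036,.04,0),(.6155,-.036,.025,0),(.6155,-.036,.012,0))
E
```

```text
[[ 0.62155917 -0.0341277   0.005     ]] [ 0.65547727 -0.00485539  0.022     ]
t 35.95 pos [ 0.6152 -0.0369  0.0743] psi -0.1 j6 -0.17 w 0.0105 F [ 0.3  0.7 -3.6]
(0.6155, -0.036, 0.04, 0) 0.137 0.004 0.001 -0.000 0.001 -0.000  rows~ 1
(0.6155, -0.036, 0.025, 0) 0.197 0.004 0.001 -0.000 0.001 -0.000  rows~ 1
(0.6155, -0.036, 0.012, 0) 0.249 0.004 0.001 -0.000 0.001 -0.000  rows~ 2
```

Call:
{"op": "arm_command", "data": {"targets": "0.07 0.004 0.008 0 0 0 -1; 0.14 0.004 0.008 0 0 0 -1; 0.19 0.004 0.008 0 0 0 -1; 0.22 0.004 0.008 0 0 0 -1; 0.24 0.004 0.008 0 0 0 -1; 0.245 0.004 0.008 0 0 0 -1; 0.245 0.004 0.008 0 0 0 -1"}}

```text
time_s: 36.65
tcp_pos: [0.6175, -0.0359, 0.013]
tool_rot: [[0.002, 0.001, 1.0], [0.0, 1.0, -0.001], [-1.0, 0.0, 0.002]]
contact_force: [0.5, -0.2, -4.6]
grip_width: 0.0105
```

Call:
{"op": "arm_command", "data": {"targets": "0.006 0 0 0 0 0 -1; 0.012 0 0 0 0 0 -1; 0.012 0 0 0 0 0 -1"}}

```text
time_s: 36.95
tcp_pos: [0.6177, -0.036, 0.0102]
tool_rot: [[0.002, 0.001, 1.0], [0.0, 1.0, -0.001], [-1.0, 0.0, 0.002]]
contact_force: [0.2, -0.2, -3.0]
grip_width: 0.0107
```

Call:
{"op": "arm_command", "data": {"targets": "0.005 0 0 0 0 0 -1; 0.005 0 0 0 0 0 -1; 0.005 0 0 0 0 0 -1"}}

```text
time_s: 37.25
tcp_pos: [0.6176, -0.036, 0.009]
tool_rot: [[0.002, 0.001, 1.0], [0.0, 1.0, -0.001], [-1.0, 0.0, 0.002]]
contact_force: [1.1, -0.3, -3.7]
grip_width: 0.0105
```

Call:
{"op": "arm_command", "data": {"targets": "0.005 0 0 0 0 0 -1; 0.005 0 0 0 0 0 -1; 0.005 0 0 0 0 0 -1"}}

```text
time_s: 37.55
tcp_pos: [0.6179, -0.0361, 0.0081]
tool_rot: [[0.003, 0.001, 1.0], [0.0, 1.0, -0.001], [-1.0, 0.0, 0.003]]
contact_force: [-0.8, -0.5, -1.8]
grip_width: 0.0103
```

Call:
{"op": "arm_command", "data": {"targets": "0.003 0 0 0 0 0 -1; 0.003 0 0 0 0 0 -1; 0.003 0 0 0 0 0 -1"}}

```text
time_s: 37.85
tcp_pos: [0.6179, -0.0361, 0.0081]
tool_rot: [[0.002, 0.001, 1.0], [0.0, 1.0, -0.001], [-1.0, 0.0, 0.002]]
contact_force: [-4.1, -0.6, 4.9]
grip_width: 0.0103
```

Call:
{"op": "arm_command", "data": {"targets": "0 0 0 0 0 0 -0.6; 0 0 0 0 0 0 -0.4; 0 0 0 0 0 0 -0.3; 0 0 0 0 0 0 -0.3; 0 0 0 0 0 0 -0.3"}}

```text
time_s: 38.35
tcp_pos: [0.6181, -0.0361, 0.0081]
tool_rot: [[0.003, 0.001, 1.0], [0.0, 1.0, -0.001], [-1.0, 0.0, 0.003]]
contact_force: [-0.5, 0.4, 0.1]
grip_width: 0.0301
```

Call:
{"op": "arm_command", "data": {"targets": "-0.03 0 0 0 0 0 -0.3; -0.08 0 0 0 0 0 -0.3; -0.16 0 0 0 0 0 -0.3; -0.3 0 0 0 0 0 -0.3; -0.5 0 0 0 0 0 -0.3; -0.6 0 0 0 0 0 -0.3; -0.6 -0.0 -0.3 0 0 0 0; -0.6 0 -0.5 0 0 0 0"}}

```text
time_s: 39.15
tcp_pos: [0.5193, -0.0365, 0.1612]
tool_rot: [[0.009, 0.001, 1.0], [-0.001, 1.0, -0.001], [-1.0, -0.001, 0.009]]
contact_force: [-0.6, -0.2, -0.1]
grip_width: 0.0426
```

```bash
python3 - <<'E'
from h import *
plan()
f=shot('scene','s30.png',(120,120,440,170),1.8)
f=shot('scene','s31.png',(260,170,130,100),6)
f=shot('top','t30.png',(150,120,340,150),2.3)
E
```

```text
t 39.15 pos [ 0.5193 -0.0365  0.1612] psi -0.0 j6 -0.2 w 0.0426 F [-0.6 -0.2 -0.1]
```

View pics/s30.png

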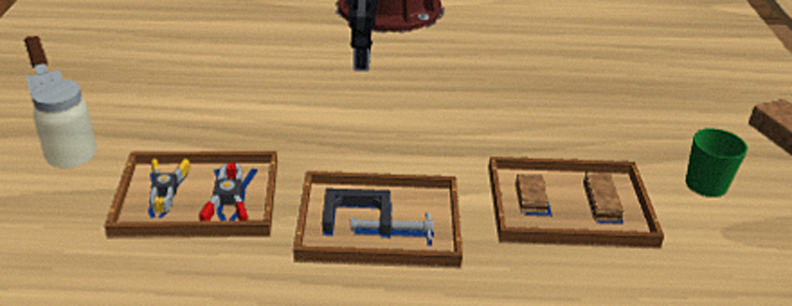

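View pics/s31.png

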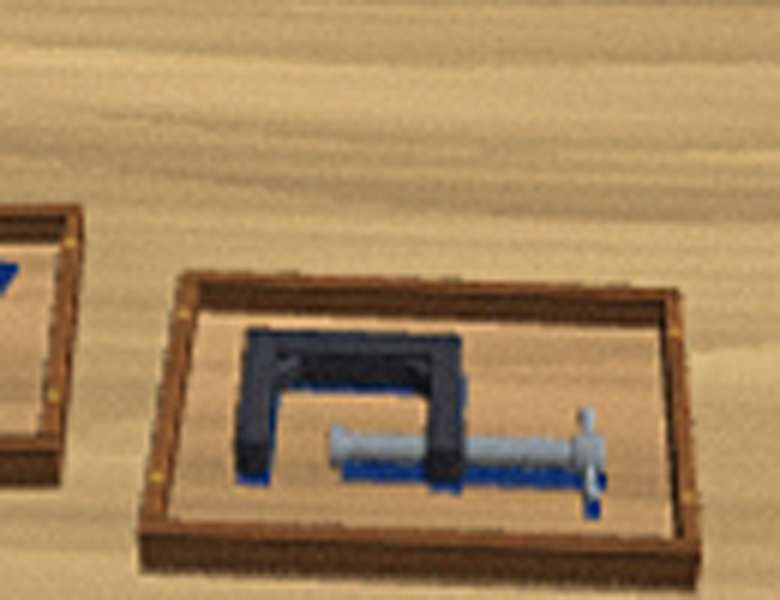

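View pics/t30.png

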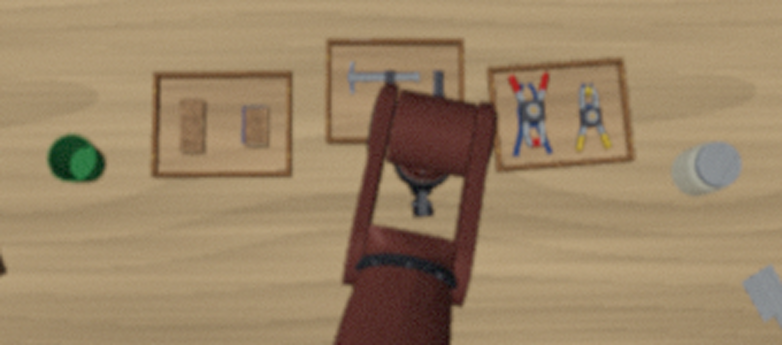

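```bash
python3 - <<'E'
from h import *
f=shot('top','t31.png',(350,135,80,65),9)
E
```

```text
(no output)
```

View pics/t31.png

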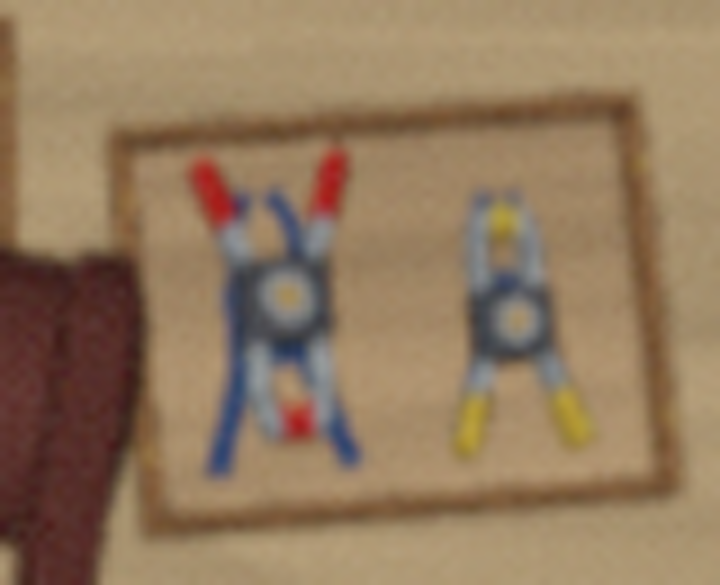

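Both spring clamps are flat and inside the walls: the red one's pivot is at about (288,295) and its handle tips are clear of the wall. The yellow one's pivot is at about (517,320).

```bash
python3 -c "
from h import *
plan();print(job_done())"
```

```text
t 39.35 pos [ 0.5164 -0.0358  0.1583] psi -0.1 j6 -0.2 w 0.0425 F [-0.1 -1.   0.4]
the job is handed in; nothing more can be done
None
```

I put all five pieces in the trays painted for their kind, and handed the job in at 39.35 s of the 112 s allowed; the hand-in reports no verdict. Each piece was lowered until the force reading showed it touching the tray floor, then released.

**Last checks:** The final top and scene pictures show every piece lying on its tray floor, inside the walls and not on another piece. The jar and cup stand where they were. The gripper was empty and clear at z ≈ 0.16 m. I judged flatness and position by eye from these pictures, with no separate measurement of tilt or floor height.

**What disagreed or went wrong:**
- **Height:** The reported tool height did not match the stated fingertip offset. The fingertips were really about 30 mm higher than the 22 mm offset implied. My first grasp of the large spring clamp therefore closed above it without moving it. I corrected this from the camera pictures and by feeling for contact.
- **Positions:** The wrist and top cameras differed by about 6 mm, so I re-checked every grasp with the wrist camera before closing.
- **Pressing:** The small spring clamp and short pad were pressed onto the tray floor at up to about 20 N before I eased off and released.
- **Placement:** The large spring clamp and both pads sit a few millimetres off their painted outlines, but inside the walls.

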